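Draw the hot mould under the screw press with the hook and clamp it

TASK

The closed graphite mould waiting in the loading channel is still hot from preheating, so never touch it with the gripper: take the draw hook, drop its prong into the mould's pull ring and draw the mould along the channel until it is centred under the jaw of the screw press. Lay the hook back in the saddles of its rest as you found it, then crank the press handle clockwise until the jaw is down on the mould and clamps it firmly, and let go. Leave the other things on the bench where they are.

Things in the scene. Friction and masses are not known exactly. Their poses are not given: they have to be found in the camera images.
- press: Grey C-frame screw press. Origin on the bench under the screw axis. Steel loading channel along its y, y -115 to +215 mm, 110 wide, floor at z 20, side rails 9 mm higher with inner faces at x +-35. The mould waits at +y and goes to x = y = 0. Dark lines across the rails at y +-35 show where its ends belong. Column (far side) x 55 to 115, y +-18; overarm to x -30, z 135 to 170 mm.
- jaw_face (a point): centre of the underside of the press jaw, a steel disc 60 mm across and 18 mm thick on the 22 mm screw. It moves straight down, at most 30 mm above the mould's top when fully up.
- crank (a joint): turn of the crank from fully up (rad), grows clockwise seen from above. Jaw, screw and crank go down together 30 mm per turn; the jaw meets the mould at about 6.3 rad, then the handle gets stiff. Stays where left (friction: about 2.5 N at the knob). Pushing the knob on against the stop with 8 to 15 N clamps the mould firmly.
- crank_axis (a point): point on the screw axis at the underside of the crank arm, 105 mm above the jaw face. The flat crank arm, 18 mm wide and 8 mm thick, reaches 65 mm from here to the knob and has a 26 mm counterweight 60 mm the other way.
- knob_grip (a point): grip point of the crank's upright wooden knob: a cylinder 24 mm across and 56 mm high that spins freely on its pin, 65 mm from the screw axis; this point is 23 mm below its top, 34 mm above the top of the crank arm.
- mould_center (a point): centre of the closed mould (loose, about 0.45 kg): a dark graphite block on a steel shoe, 60 mm (its x) by 70 mm (its y) by 50 mm high, standing in the channel with 5 mm play each side; its axes lie along the press's. Its pull ring is at its -y end. Hot: only the hook may touch it.
- ring_center (a point): centre of the mould's flat, level, rigid pull ring of 8 mm round bar, 32 mm clear inside, 48 mm outside; 57 mm from the mould's centre towards its -y, and 20 mm above the channel floor (ring top 24 mm above the floor).
- hook_handle (a point): centre of the draw hook's wooden handle (loose tool, 0.16 kg): handle 120 mm long (its x), 20 mm wide, 25 mm high; an 8 mm steel rod runs on along +x at the handle's mid height to 170 mm from this point, where a prong 8 mm thick turns down, its end 32 mm below this point.
- hook_tip (a point): end of the hook's downturned prong, at x = +170, z = -32 mm from the handle's centre.
- rest_cradle (a point): where the handle's centre lies when the hook is in its rest, 60 mm above the bench; x along the handle, to the prong. The fixed rest has two wooden saddles 10 mm thick, 45 mm each side of this point along x, with cheeks 34 mm apart rising 14 mm beside the handle; between them the handle is gripped from above, 52 mm clear below its centre.
- hook: the draw hook as a whole, origin at the handle's centre
- mould: the mould as a whole, origin at the centre of its underside
- jaw: the press jaw with its screw, origin at the jaw face
- paddle: bystander: graphite paddle with wooden handle, 220 mm long, 16 mm high, lying flat
- tongs: bystander: steel tongs, 200 mm long, 12 mm high, lying flat
- rod_jar: bystander: steel jar 80 mm across, 100 mm high, with glass rods up to 235 mm high
- tin: bystander: tin 70 mm across, 75 mm high
- funnel: bystander: brass shaping cone 60 mm across, 90 mm high, standing
There are look-alikes about, which are no part of the job. What is shaped like the mould but green or purple is not meant. Leave any purple look-alike of the hook alone.

How it is judged:
On the way, in this order (a step that is already met when the one before it is completed fails the run):
1. the hook draws the mould along the channel (contact force between hook and mould above 0.2 N and distance of mould_center from where it was at the start of the episode above 0.03 m), for 0.05 s.
2. the mould is centred under the raised jaw (y of mould_center in the frame of press between -0.012 and 0.012 m and x of mould_center in the frame of press between -0.008 and 0.008 m and z of mould_center in the frame of press below 0.049 m and angle between mould_center's own z axis and vertical below 0.08 rad and contact force between jaw and mould below 0.5 N and linear speed of mould below 0.02 m/s), for 0.2 s.
3. the hook is back in its rest and let go (distance between hook_handle and rest_cradle below 0.022 m and angle between the x axis of hook_handle and the x axis of rest_cradle, either way round below 0.15 rad and angle between hook_handle's own z axis and vertical below 0.15 rad and contact force between the fingers and hook below 0.1 N), for 0.2 s.
At the end, for the whole second after the job is handed in: Mould upright in the channel, centre within 12 mm of the screw axis along it and 8 mm across; the jaw presses it with over 8 N; hook at rest in its rest (within 22 mm and 0.15 rad of its place) and let go; no bystander moved over 30 mm (all of step 3 and y of mould_center in the frame of press between -0.012 and 0.012 m and x of mould_center in the frame of press between -0.008 and 0.008 m and z of mould_center in the frame of press below 0.049 m and angle between mould_center's own z axis and vertical below 0.08 rad and contact force between jaw and mould above 8 N and linear speed of each of mould, hook below 0.02 m/s and distance of each of paddle, tongs, rod_jar, tin, funnel from where it was at the start of the episode below 0.03 m); the robot touches nothing.
It fails at once if the gripper or arm touches the hot mould (contact force between any of the fingers, the arm and mould above 0.5 N).
It fails at once if the mould is tipped (angle between mould_center's own z axis and vertical above 0.35 rad).
It fails at once if a bystander is disturbed (distance of any of paddle, tongs, rod_jar, tin, funnel from where it was at the start of the episode above 0.03 m).
It also fails if it takes over 72 s, if anything falls off the work surface, if the arm or the gripper's body presses on something with over 40 N, if the wrist force passes 120 N, or if a joint passes its speed limit or range.

ROBOT

A 6-joint arm with a two-finger parallel gripper is mounted at the origin on the work surface. World frame = base frame: x ahead of the robot, y to its left, z up, the work surface at z = 0. Lengths are in m, angles in rad, forces in N, time in s.
With the tool pointing down it reaches from about 0.425 to 0.95 m from the base axis. Payload 3.5 kg.
Tool frame: the origin (TCP) lies on the centre line of the jaws, within the pads' length; the fingertips stand 14 mm ahead of it and the grasp point (between the pads) lies 5 mm behind it (tips_ahead is the distance from the TCP to the fingertips, in m); y points along the fingers, z is the direction in which the jaws open and shut, and the axes are right-handed (so a half turn about y gives the same grasp; the last joint's range is limited). The gripper opens to 85 mm and grips with 20 to 120 N. Pads are 22 mm wide; open, the fingers measure 114 mm over their backs; the gripper's body (76 mm by 85 mm) begins 54 mm behind the grasp point. The pads swing forward as they close: fully open they stand 13 mm farther back than shut.
Start: joints at [-1.475, 0.286, 1.577, -0, 1.279, -0.15], TCP at [0.164, -0.655, 0.245] pointing down, gripper open.
Joint ranges: [-2.77, 2.77], [-0.9, 2.22], [0.21, 2.48], [-1.53, 4.67], [0.24, 2.81], [-2.84, 2.84]. Speed limits (rad/s): [2.79, 2.79, 3.14, 3.14, 3.14, 3.14].

INTERFACE

Orientations are given as a unit quaternion [x, y, z, w].
In Python, from plant import get_state, read_camera, sign_off, tips_ahead gives the robot as it stands.
- The arm moves only by the tool send_rows, never from a script. Its argument "plan" is a list of rows, each a list of 2 entries, a list of its own where there are three numbers: the shift along the tool's x, y, z in units of 12 cm (1.0 is 12 cm), then the turn, a rotation vector about the tool's x, y, z in units of 360 degrees (1.0 is 360 degrees). In form: [[[tx, ty, tz], [rx, ry, rz]], ...]. A call has 1 to 12 rows; each row shifts and turns the commanded pose from where the row before left it, along the tool's axes as they then stand; what a row does not reach is not made up. A row lasts 1/10 s, in which the tool goes at most 50 mm and 8.59 degrees, less where a joint would pass 70% of its speed; a pose out of reach is approached as far as the arm can. A call with a number of a shift or a turn outside -1 to 1 is refused whole. A call with a gripper value outside its range is refused whole. "gripper" is the closure, from 0 (fully open) to 1 (shut), set as the call begins (left out, the last holds). The fingers move at their own pace and stop on an object; "grip_force" is the grip in N (left out, the last holds). Time passes only in rows, so rows that do not move let the fingers close. It gives the time, the measured TCP pose, the force and the opening at its end, in the units of the state.
- get_state(): the state, without advancing time (a new reading comes with each control period).
- read_camera(name): name is "scene" or "top"; returns a dict with "img" (400x640x3 uint8, blue, green, red), "fx", "fy", "cx", "cy" (pixels), "world_from_camera" (4x4, takes a point from camera to world coordinates). Camera axes: x right, y down, z forward; pixel columns grow to the right and rows downward; lengths in m; the calibration is good to about 2 mm. A picture is of the moment at which its call begins. There is no depth.
- sign_off(): hands the job in, once; it reports no verdict.
The state is a dict: "time": time; "qpos": joint angles; "dq": joint speeds; "joint_efforts": joint torques, N m; "eef_pos": TCP position; "tcp_rot": TCP orientation; "contact_force": force on the tool from outside, world axes, zero at the start; "wrist_torque": the same for the moment, N m; "opening": opening from 0.0 (shut) to 1.0 (fully open).
Only numpy, scipy, OpenCV 4.12 (cv2) and the standard library are available. Lean on these libraries where they do the work, as an engineer would, in place of code of your own. Each camera call takes 0.05 s, during which the arm holds its last target. There are 200 camera calls.

## Working session

There is one attempt and no reset: what is moved stays moved. The work goes in short steps, Python scripts to look and compute and a tool call to move; the robot and the scene stay as the last step left them, time stands still between calls to the robot, and variables do not carry over. Pictures are saved under pics/ and viewed, about 8 in all and at most 12, crops included, and the job is handed in when it is done.

Besides the shell and the picture viewer there is one more tool, called after "Call:" by a JSON object that holds its "op" and its "data", one argument or row to a line. send_rows: Moves the arm, as the interface text tells. Its arguments: {"type":"object","properties":{"plan":{"type":"array"},"gripper":{"type":"number"},"grip_force":{"type":"number"}},"required":["plan"]}

```bash
mkdir -p pics
python3 - <<'E'
from plant import *
import cv2,json
s=get_state();print(s, tips_ahead)
for n in("scene","top"):
    c=read_camera(n);cv2.imwrite(f"pics/{n}0.png",c["img"]);print(n,c["fx"],c["fy"],c["cx"],c["cy"],c["world_from_camera"])
E
```

```text
{'time': 0.0, 'qpos': array([-1.47498693e+00,  2.87202278e-01,  1.57818600e+00, -1.12581734e-05,
        1.27862403e+00, -1.50006707e-01]), 'dq': array([ 0.00031923, -0.0017001 , -0.00174863, -0.00036936,  0.00132289,
        0.00155889]), 'joint_efforts': array([ 1.19680622e-03, -4.05983198e+01, -2.92626733e+01, -9.68571408e-05,
        5.85433198e-03, -4.80337157e-07]), 'eef_pos': array([ 0.16422037, -0.65406515,  0.24391787]), 'tcp_rot': array([-0.08667218,  0.7026272 , -0.70091667,  0.08671092]), 'contact_force': array([ 0.15042738,  0.22977987, -0.5818804 ]), 'wrist_torque': array([-0.04574394,  0.01241432, -0.0318777 ]), 'opening': 1.0010388249284905} 0.014
scene 394.2183355546358 394.2183355546358 324.07866832602474 197.149784873954 [[ 0.40177862  0.75443675 -0.51903674  1.12128949]
 [ 0.91567896 -0.32461535  0.23697451 -0.35494009]
 [ 0.01029499 -0.57048232 -0.82124536  1.13679767]
 [ 0.          0.          0.          1.        ]]
top 516.1202598557519 516.1202598557519 319.1384584381024 207.69630200303445 [[-0.00272919 -0.99793052  0.06424353  0.40479528]
 [-0.99993187  0.0034525   0.01115043 -0.06928801]
 [-0.01134916 -0.06420872 -0.99787195  1.66433069]
 [ 0.          0.          0.          1.        ]]
```

View pics/scene0.png

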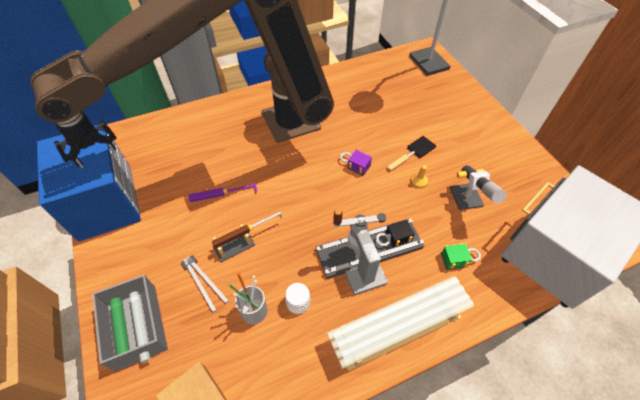

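View pics/top0.png

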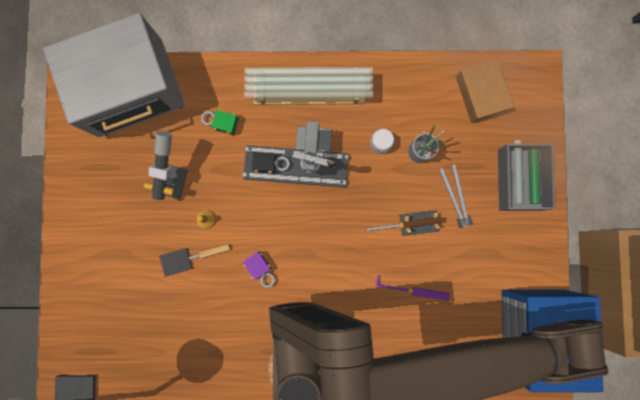

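The top view shows the hook in its rest at about (420,222) with the prong to the left. The press channel runs from (245,160) to (348,170), with the mould at its left end. I'll enlarge both areas.

Run:
```python
import cv2,numpy as np
t=cv2.imread("pics/top0.png");s=cv2.imread("pics/scene0.png")
def z(i,x,y,w,h,f): return cv2.resize(i[y:y+h,x:x+w],None,fx=f,fy=f,interpolation=cv2.INTER_CUBIC)
a=z(t,235,115,130,75,3);b=z(t,360,200,90,50,4)[:, :]
c=z(s,310,200,130,100,3);d=z(s,205,205,90,60,4)
def grid(i,x,y,f):
    for k in range(0,i.shape[1],10*f): cv2.putText(i,str(x+k//f),(k,8),0,.3,(255,255,255),1);cv2.line(i,(k,0),(k,4),(0,255,255),1)
    for k in range(0,i.shape[0],10*f): cv2.putText(i,str(y+k//f),(0,k+4),0,.3,(255,255,255),1)
    return i
grid(a,235,115,3);grid(b,360,200,4);grid(c,310,200,3);grid(d,205,205,4)
o=np.zeros((540,760,3),np.uint8)
o[:225,:390]=a;o[:200,395:755]=b;o[230:530,:390]=c;o[230:470,395:755]=d
cv2.imwrite("pics/crop1.png",o)
```

```text
(no output)
```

View pics/crop1.png

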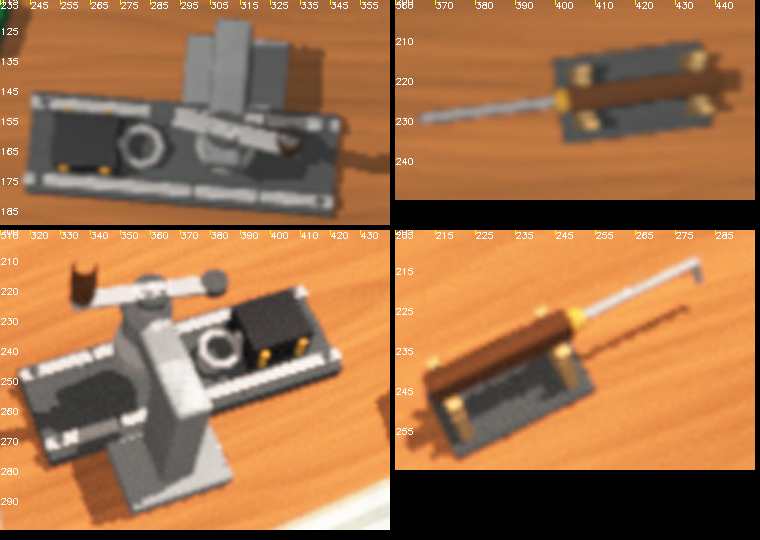

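The crops give these pixels:
- **Channel corners:** top (246,146), (349,154), (347,187), (243,178).
- **Ring:** top (282.7,164), scene (383,239).
- **Knob:** top (331,162), scene (338,215).
- **Rod end:** top (366.8,229.5), scene (280.5,213).

```bash
cat > h.py <<'E'
import numpy as np,json,cv2
from plant import *
from scipy.optimize import least_squares
CAM={"scene":(394.2183,324.0787,197.1498,np.array([[0.40177862,0.75443675,-0.51903674,1.12128949],[0.91567896,-0.32461535,0.23697451,-0.35494009],[0.01029499,-0.57048232,-0.82124536,1.13679767]])),
"top":(516.12026,319.13846,207.6963,np.array([[-0.00272919,-0.99793052,0.06424353,0.40479528],[-0.99993187,0.0034525,0.01115043,-0.06928801],[-0.01134916,-0.06420872,-0.99787195,1.66433069]]))}
def ray(n,u,v):
    f,cx,cy,T=CAM[n];d=T[:,:3]@[(u-cx)/f,(v-cy)/f,1];return T[:,3],d
def onz(n,u,v,z):
    o,d=ray(n,u,v);return o+d*(z-o[2])/d[2]
def tri(a,b):
    (o1,d1),(o2,d2)=ray("top",*a),ray("scene",*b);k=np.linalg.lstsq(np.c_[d1,-d2],o2-o1,rcond=None)[0]
    p,q=o1+k[0]*d1,o2+k[1]*d2;return (p+q)/2,np.linalg.norm(p-q)
def proj(n,p):
    f,cx,cy,T=CAM[n];c=T[:,:3].T@(np.asarray(p)-T[:,3]);return np.array([f*c[0]/c[2]+cx,f*c[1]/c[2]+cy])
def se2(loc,W):  # fit pose: world = R loc + t
    r=lambda q:(np.c_[np.cos(q[2])*loc[:,0]-np.sin(q[2])*loc[:,1],np.sin(q[2])*loc[:,0]+np.cos(q[2])*loc[:,1]]+q[:2]-W[:,:2]).ravel()
    s=least_squares(r,[.5,0,0]);return s.x,s.fun.reshape(-1,2)
E
python3 - <<'E'
from h import *
np.set_printoptions(precision=4,suppress=True)
L=np.array([[.055,.215],[.055,-.115],[-.055,-.115],[-.055,.215]])
T=[(246,146),(348.7,154),(347.3,186.7),(243.3,178.3)]
S=[(423,241),(327.3,276.5),(315.5,246),(410,219)]
WT=np.array([onz("top",*p,.029) for p in T]);WS=np.array([onz("scene",*p,.029) for p in S])
for l,w in((L,WT),(L,WS),(np.r_[L,L],np.r_[WT,WS])):
    q,e=se2(l,w);print("press",q,"res",abs(e).max())
def topress(p): 
    c,s=np.cos(q[2]),np.sin(q[2]);d=p[:2]-q[:2];return np.r_[c*d[0]+s*d[1],-s*d[0]+c*d[1],p[2]]
for n,a,b in(("ring",(282.7,164),(383,239.3)),("knobmid",(331.3,162.3),(337.7,215)),("cw",(295,155),(381.7,217.7)),("collar",(401.75,225),(250.5,226.75)),("hend",(446.2,219.5),(213.75,243)),("rodtip",(366.75,229.5),(280.5,213))):
    p,g=tri(a,b);print(n,p,g,topress(p))
for n,p in(("top",(282.7,164)),("scene",(383,239.3))):print("ring",topress(onz(n,*p,.04)))
for n,a in(("top",[(401.75,225),(446.2,219.5),(366.75,229.5)]),("scene",[(250.5,226.75),(213.75,243),(280.5,213)])):
    for p in a: print(n,onz(n,*p,.06))
E
```

```text
press [ 0.639  -0.0281 -0.082 ] res 0.0031663906650016838
press [ 0.6437 -0.0255 -0.0647] res 0.011070564902334712
press [ 0.6414 -0.0268 -0.0734] res 0.011548173445695142
ring [0.6495 0.0657 0.0402] 0.003505039293492704 [0.0014 0.0928 0.0402]
knobmid [ 0.6229 -0.087   0.2413] 0.0012248447041302863 [-0.014  -0.0614  0.2413]
cw [0.6548 0.0244 0.2038] 0.0201176466119787 [0.0097 0.052  0.2038]
collar [ 0.4539 -0.3052  0.0625] 0.004142026004451983 [-0.1665 -0.2914  0.0625]
hend [ 0.4715 -0.4317  0.0785] 0.01876590997619101 [-0.1397 -0.4163  0.0785]
rodtip [ 0.44   -0.1987  0.0569] 0.0010724612714119977 [-0.1882 -0.1862  0.0569]
ring [0.0007 0.0912 0.04  ]
ring [0.0018 0.0946 0.04  ]
top [ 0.4534 -0.3076  0.06  ]
top [ 0.47   -0.4454  0.06  ]
top [ 0.4398 -0.1989  0.06  ]
scene [ 0.4531 -0.3031  0.06  ]
scene [ 0.4638 -0.4239  0.06  ]
scene [ 0.4422 -0.1986  0.06  ]
```

```bash
cat >> h.py <<'E'
from scipy.spatial.transform import Rotation as R
def toolR(yaw,tilt,flip=1):
    # hook x at yaw; approach leans toward hook x by tilt
    h=np.array([np.cos(yaw),np.sin(yaw),0]);y=np.array([0,0,-np.cos(tilt)])+np.sin(tilt)*h
    z=flip*np.cross([0,0,1],h);return R.from_matrix(np.c_[np.cross(y,z),y,z])
def plan(pos,Rt,cmd=None):
    s=get_state();R0=R.from_quat(s["tcp_rot"]);d=np.asarray(pos)-s["eef_pos"]
    rv=(R0.inv()*Rt).as_rotvec();print("t",round(s["time"],2),"pos",s["eef_pos"].round(4),"d",d.round(4))
    print("turn units",(rv/2/np.pi).round(4),"deg",round(np.degrees(np.linalg.norm(rv)),2),"shift units in start frame",(R0.inv().apply(d)/.12).round(3),"in target frame",(Rt.inv().apply(d)/.12).round(3))
E
python3 - <<'E'
from h import *
np.set_printoptions(precision=4,suppress=True)
print(R.from_quat(get_state()["tcp_rot"]).as_matrix())
c=[(582,72),(588,122),(695,48),(700,103)]
P=[onz("top",360+(a-395)/4,200+b/4,.071) for a,b in c];print(np.array(P),np.mean(P,0))
for n,p,z in(("tin",(382,141),.075),("jar",(424,148),.1),("tongs",(463,222),.01),("purpleHook",(440,294),.02),("ring",(282.7,164),.04)):print(n,onz("top",*p,z))
yaw=np.radians(97);hc=np.array([.461,-.370,.06])
hx=np.array([np.cos(yaw),np.sin(yaw),0]);print(hx)
for f in(1,-1):
  Rt=toolR(yaw,np.radians(25),f);g=hc-.02*hx-0.005*-Rt.as_matrix()[:,1]*1
  print(f,"tcp",g);plan(g+[0,0,.1],Rt)
E
```

```text
[[-0.9699 -0.0002  0.2433]
 [-0.2433  0.0021 -0.9699]
 [-0.0003 -1.     -0.0021]]
[[ 0.4746 -0.3216  0.071 ]
 [ 0.4361 -0.3257  0.071 ]
 [ 0.4928 -0.4088  0.071 ]
 [ 0.4504 -0.4119  0.071 ]] [ 0.4635 -0.367   0.071 ]
tin [ 0.7141 -0.2474  0.075 ]
jar [ 0.687  -0.3725  0.1   ]
tongs [ 0.4639 -0.5105  0.01  ]
purpleHook [ 0.2369 -0.431   0.02  ]
ring [0.6487 0.0641 0.04  ]
[-0.1219  0.9925  0.    ]
1 tcp [ 0.4632 -0.3878  0.0555]
t 0.1 pos [ 0.1642 -0.6541  0.2441] d [ 0.299   0.2664 -0.0886]
turn units [-0.0584  0.265  -0.0516] deg 99.44 shift units in start frame [-2.956  0.742 -1.545] in target frame [ 1.41   1.472 -2.743]
-1 tcp [ 0.4632 -0.3878  0.0555]
t 0.1 pos [ 0.1642 -0.6541  0.2441] d [ 0.299   0.2664 -0.0886]
turn units [-0.0499 -0.2264  0.0565] deg 85.92 shift units in start frame [-2.956  0.742 -1.545] in target frame [-1.41   1.472  2.743]
```

```bash
cat >> h.py <<'E'
def rows(pos,Rt,n):
    s=get_state();Rc=R.from_quat(s["tcp_rot"]);d=(np.asarray(pos)-s["eef_pos"])/n/.12
    rv=(Rc.inv()*Rt).as_rotvec()/n;out=[]
    for i in range(n):
        out.append([Rc.inv().apply(d).round(3).tolist(),(rv/2/np.pi).round(4).tolist()]);Rc=Rc*R.from_rotvec(rv)
    print(round(s["time"],2),s["eef_pos"].round(4),"deg/row",np.degrees(np.linalg.norm(rv)).round(2),"mm/row",round(np.linalg.norm(d)*120,1));print(json.dumps(out))
E
python3 - <<'E'
from h import *
yaw=np.radians(97);hc=np.array([.462,-.370,.06]);hx=np.array([np.cos(yaw),np.sin(yaw),0])
Rt=toolR(yaw,np.radians(25),-1);g=hc-.02*hx+.005*Rt.as_matrix()[:,1]
rows(g+[0,0,.1],Rt,12)
E
```

```text
0.1 [ 0.1642 -0.6541  0.2441] deg/row 7.16 mm/row 34.2
[[[-0.247, 0.062, -0.129], [-0.0042, -0.0189, 0.0047]], [[-0.258, 0.072, -0.097], [-0.0042, -0.0189, 0.0047]], [[-0.266, 0.082, -0.064], [-0.0042, -0.0189, 0.0047]], [[-0.269, 0.091, -0.03], [-0.0042, -0.0189, 0.0047]], [[-0.267, 0.1, 0.005], [-0.0042, -0.0189, 0.0047]], [[-0.262, 0.107, 0.039], [-0.0042, -0.0189, 0.0047]], [[-0.252, 0.113, 0.072], [-0.0042, -0.0189, 0.0047]], [[-0.238, 0.118, 0.104], [-0.0042, -0.0189, 0.0047]], [[-0.22, 0.122, 0.134], [-0.0042, -0.0189, 0.0047]], [[-0.199, 0.124, 0.163], [-0.0042, -0.0189, 0.0047]], [[-0.174, 0.125, 0.188], [-0.0042, -0.0189, 0.0047]], [[-0.147, 0.124, 0.21], [-0.0042, -0.0189, 0.0047]]]
```

Call:
{"op": "send_rows", "data": {
  "plan": [
    [[-0.25, 0.06, -0.13], [-0.0042, -0.0189, 0.0047]],
    [[-0.26, 0.07, -0.1], [-0.0042, -0.0189, 0.0047]],
    [[-0.265, 0.08, -0.065], [-0.0042, -0.0189, 0.0047]],
    [[-0.27, 0.09, -0.03], [-0.0042, -0.0189, 0.0047]],
    [[-0.265, 0.1, 0.005], [-0.0042, -0.0189, 0.0047]],
    [[-0.26, 0.105, 0.04], [-0.0042, -0.0189, 0.0047]],
    [[-0.25, 0.115, 0.07], [-0.0042, -0.0189, 0.0047]],
    [[-0.24, 0.12, 0.105], [-0.0042, -0.0189, 0.0047]],
    [[-0.22, 0.12, 0.135], [-0.0042, -0.0189, 0.0047]],
    [[-0.2, 0.125, 0.165], [-0.0042, -0.0189, 0.0047]],
    [[-0.175, 0.125, 0.19], [-0.0042, -0.0189, 0.0047]],
    [[-0.15, 0.12, 0.21], [-0.0042, -0.0189, 0.0047]]
  ],
  "gripper": 0
}}

```text
time: 1.3
eef_pos: [0.465, -0.3862, 0.1565]
tcp_rot: [-0.418, 0.571, -0.34, 0.62]
contact_force: [0.6, -0.2, 0.2]
opening: 1.003
```

Run:
```python
from h import *
c=read_camera("scene")["img"];t=read_camera("top")["img"]
yaw=np.radians(97);hc=np.array([.462,-.370,.06]);hx=np.array([np.cos(yaw),np.sin(yaw),0])
Rt=toolR(yaw,np.radians(25),-1);g=hc-.02*hx+.005*Rt.as_matrix()[:,1]
rows(g,Rt,4); print(get_state()["qpos"].round(2))
z=lambda i,x,y,w,h,f:cv2.resize(i[y:y+h,x:x+w],None,fx=f,fy=f,interpolation=cv2.INTER_CUBIC)
# corrected press points from this unobstructed top/scene view plus hook zone
o=np.zeros((600,800,3),np.uint8)
o[:300,:400]=z(c,190,165,100,75,4)+0; o[:300,400:]=z(t,360,190,100,75,4); o[300:,:480]=z(t,235,115,120,75,4)
cv2.imwrite("pics/c2.png",o)
```

```text
1.4 [ 0.4663 -0.3839  0.1552] deg/row 0.14 mm/row 25.0
[[[0.095, 0.185, -0.005], [0.0002, 0.0003, -0.0001]], [[0.095, 0.185, -0.005], [0.0002, 0.0003, -0.0001]], [[0.095, 0.185, -0.005], [0.0002, 0.0003, -0.0001]], [[0.095, 0.185, -0.005], [0.0002, 0.0003, -0.0001]]]
[-0.94  0.4   1.64  0.21  1.49 -1.13]
```

View pics/c2.png

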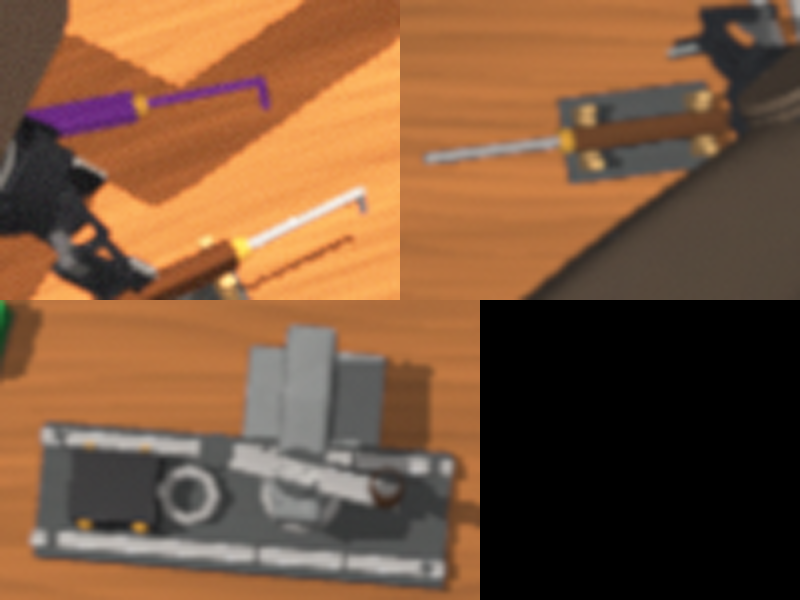

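The gripper is above the rear of the handle, the hook hasn't moved, and the finger positions look consistent. I'll descend and grip.

Call:
{"op": "send_rows", "data": {
  "plan": [
    [[0.095, 0.185, -0.005], [0, 0, 0]],
    [[0.095, 0.185, -0.005], [0, 0, 0]],
    [[0.095, 0.185, -0.005], [0, 0, 0]],
    [[0.095, 0.185, -0.005], [0, 0, 0]],
    [[0, 0, 0], [0, 0, 0]]
  ]
}}

```text
time: 1.9
eef_pos: [0.4598, -0.3899, 0.0537]
tcp_rot: [-0.416, 0.575, -0.34, 0.618]
contact_force: [-0.2, 0.5, -0.5]
opening: 0.998
```

Call:
{"op": "send_rows", "data": {
  "plan": [
    [[0, 0, 0], [0, 0, 0]],
    [[0, 0, 0], [0, 0, 0]],
    [[0, 0, 0], [0, 0, 0]],
    [[0, 0, 0], [0, 0, 0]],
    [[0, 0, 0], [0, 0, 0]],
    [[0, 0, 0], [0, 0, 0]],
    [[0, 0, 0], [0, 0, 0]]
  ],
  "gripper": 1,
  "grip_force": 60
}}

```text
time: 2.6
eef_pos: [0.4629, -0.3924, 0.059]
tcp_rot: [-0.417, 0.571, -0.343, 0.618]
contact_force: [1.0, -0.7, 5.1]
opening: 0.224
```

Call:
{"op": "send_rows", "data": {
  "plan": [
    [[-0.044, -0.095, 0], [0, 0, 0]],
    [[-0.044, -0.095, 0], [0, 0, 0]],
    [[-0.044, -0.095, 0], [0, 0, 0]],
    [[-0.044, -0.095, 0], [0, 0, 0]],
    [[0, 0, 0], [0, 0, 0]]
  ]
}}

```text
time: 3.1
eef_pos: [0.4634, -0.3928, 0.1108]
tcp_rot: [-0.418, 0.57, -0.344, 0.618]
contact_force: [0.8, -0.4, -2.5]
opening: 0.22
```

Run:
```python
from h import *
s=get_state();print(s["time"],s["eef_pos"].round(4),s["contact_force"].round(2),s["opening"])
c=read_camera("scene")["img"];t=read_camera("top")["img"]
print(R.from_quat(s["tcp_rot"]).as_matrix().round(3))
z=lambda i,x,y,w,h,f:cv2.resize(i[y:y+h,x:x+w],None,fx=f,fy=f,interpolation=cv2.INTER_CUBIC)
o=np.zeros((300,800,3),np.uint8)
o[:,:400]=z(c,200,170,100,75,4); o[:,400:]=z(t,350,190,100,75,4)
cv2.imwrite("pics/c3.png",o)
```

```text
3.1 [ 0.4634 -0.3928  0.1108] [ 0.78 -0.41 -2.45] 0.22024404177408796
[[ 0.114 -0.052  0.992]
 [-0.901  0.415  0.125]
 [-0.418 -0.909  0.001]]
```

View pics/c3.png

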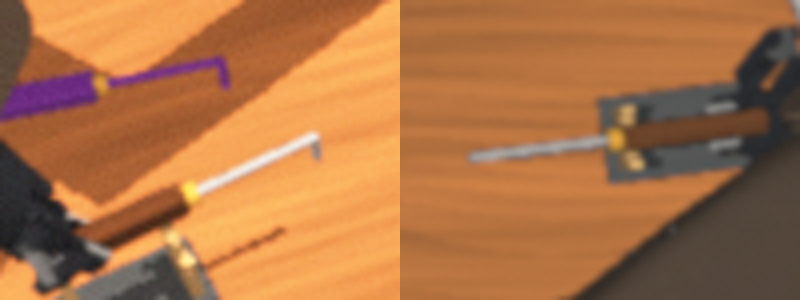

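Run:
```python
from h import *
np.set_printoptions(precision=4,suppress=True)
a,g=tri((368,229.25),(279.25,203.75));b,k=tri((403.75,224.5),(247.5,218.25));print(a,g,b,k)
s=get_state();print(R.from_quat(s["tcp_rot"]).inv().apply(a-s["eef_pos"]))
M=R.from_quat(s["tcp_rot"]).as_matrix();print("yaw z",np.degrees(np.arctan2(M[1,2],M[0,2])))
print(np.linalg.norm(a[:2]-s["eef_pos"][:2]))
```

```text
[ 0.4396 -0.1982  0.1098] 0.0010754858682111422 [ 0.4534 -0.3053  0.1127] 0.0008708416972194979
[-0.1775  0.0808  0.0014]
yaw z 7.169244194695425
0.19501378398721964
```

Run:
```python
from h import *
Rt=toolR(np.radians(85.4),np.radians(25),-1)
rows([.514,-.116,.082],Rt,8)
```

```text
3.2 [ 0.4625 -0.3918  0.1085] deg/row 1.47 mm/row 35.2
[[[-0.241, 0.142, 0.089], [0.0017, 0.0037, 0.0]], [[-0.243, 0.143, 0.082], [0.0017, 0.0037, 0.0]], [[-0.245, 0.144, 0.075], [0.0017, 0.0037, 0.0]], [[-0.246, 0.145, 0.067], [0.0017, 0.0037, 0.0]], [[-0.248, 0.146, 0.06], [0.0017, 0.0037, 0.0]], [[-0.249, 0.146, 0.053], [0.0017, 0.0037, 0.0]], [[-0.25, 0.147, 0.045], [0.0017, 0.0037, 0.0]], [[-0.251, 0.147, 0.038], [0.0017, 0.0037, 0.0]]]
```

Call:
{"op": "send_rows", "data": {
  "plan": [
    [[-0.241, 0.142, 0.089], [0.0017, 0.0037, 0]],
    [[-0.243, 0.143, 0.082], [0.0017, 0.0037, 0]],
    [[-0.245, 0.144, 0.075], [0.0017, 0.0037, 0]],
    [[-0.246, 0.145, 0.067], [0.0017, 0.0037, 0]],
    [[-0.248, 0.146, 0.06], [0.0017, 0.0037, 0]],
    [[-0.249, 0.146, 0.053], [0.0017, 0.0037, 0]],
    [[-0.25, 0.147, 0.045], [0.0017, 0.0037, 0]],
    [[-0.251, 0.147, 0.038], [0.0017, 0.0037, 0]],
    [[0, 0, 0], [0, 0, 0]]
  ]
}}

```text
time: 4.1
eef_pos: [0.512, -0.1113, 0.0797]
tcp_rot: [-0.358, 0.613, -0.4, 0.58]
contact_force: [-0.2, -0.1, -2.1]
opening: 0.227
```

```bash
cat >> h.py <<'E'
def st(n=4):
    a=[]
    for _ in range(n): read_camera("top");s=get_state();a.append(np.r_[s["eef_pos"],s["contact_force"]])
    M=R.from_quat(s["tcp_rot"]).as_matrix();a=np.array(a)
    print("t",round(s["time"],2),"pos",a.mean(0)[:3].round(4),"sd",a.std(0)[:3].round(4),"F",a.mean(0)[3:].round(1),"zyaw",np.degrees(np.arctan2(M[1,2],M[0,2])).round(2),"tilt",np.degrees(np.arcsin(M[2,0])).round(1))
    return a.mean(0)[:3]
def crop(name,*L):
    # L: (cam,x,y,w,h,f)
    im=[cv2.resize(read_camera(c)["img"][y:y+h,x:x+w],None,fx=f,fy=f,interpolation=cv2.INTER_CUBIC) for c,x,y,w,h,f in L]
    H=max(i.shape[0] for i in im);cv2.imwrite(name,np.hstack([cv2.copyMakeBorder(i,0,H-i.shape[0],0,4,0) for i in im]))
E
python3 - <<'E'
from h import *
st();crop("pics/c4.png",("scene",280,160,130,110,3),("top",235,125,130,110,3))
E
```

```text
t 4.3 pos [ 0.5133 -0.1152  0.0808] sd [0.0005 0.0012 0.0004] F [-0.2 -0.4 -1.7] zyaw -4.58 tilt -24.9
```

View pics/c4.png

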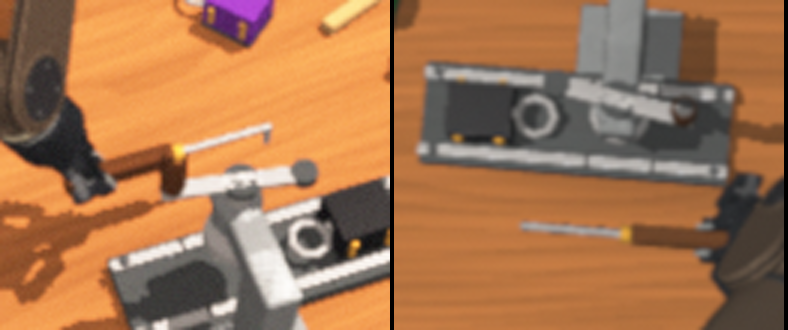

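Run:
```python
from h import *
np.set_printoptions(precision=4,suppress=True)
a,g=tri((277.3,200.3),(370,202.3));b,k=tri((313,203),(339.3,211));r,m=tri((282.7,163.5),(382.8,239.5));print(a,g,b,k,r,m)
y=np.radians(-4.6);d=r-a;print("ring-rodtip in press xy",np.cos(y)*d[0]+np.sin(y)*d[1],-np.sin(y)*d[0]+np.cos(y)*d[1])
```

```text
[0.5304 0.0779 0.0798] 0.0013791359255877454 [ 0.5223 -0.0303  0.0826] 0.005382011876615642 [0.6507 0.065  0.0413] 0.0021337970260527283
ring-rodtip in press xy 0.1208933042053964 -0.003275583861598092
```

Call:
{"op": "send_rows", "data": {
  "plan": [
    [[0, 0, 0.25], [0, 0, 0]],
    [[0, 0, 0.25], [0, 0, 0]],
    [[0, 0, 0.25], [0, 0, 0]],
    [[0, 0, 0.2], [0, 0, 0]],
    [[0, 0, 0.058], [0, 0, 0]],
    [[0, 0, 0], [0, 0, 0]]
  ]
}}

```text
time: 5.0
eef_pos: [0.6334, -0.1271, 0.0782]
tcp_rot: [-0.358, 0.612, -0.404, 0.578]
contact_force: [-0.8, -2.9, -10.8]
opening: 0.224
```

Run:
```python
from h import *
st();crop("pics/c5.png",("scene",320,190,100,90,4),("top",240,130,90,60,4))
```

```text
t 5.2 pos [ 0.6335 -0.1269  0.0794] sd [0.0001 0.0001 0.0005] F [ -1.1  -4.  -11.3] zyaw -4.63 tilt -24.7
```

View pics/c5.png

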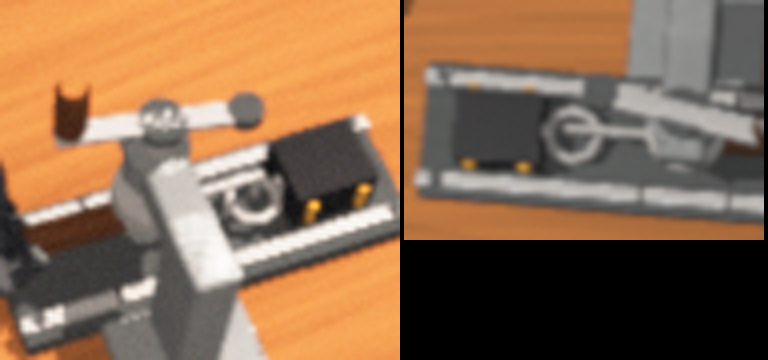

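The prong tip sits over the ring centre: top crop about (570,128), ring (572,135). The force of −11 N suggests the handle's top is brushing the jaw, so I'll descend.

Call:
{"op": "send_rows", "data": {
  "plan": [
    [[0.025, 0.053, 0], [0, 0, 0]],
    [[0.025, 0.053, 0], [0, 0, 0]],
    [[0, 0, 0], [0, 0, 0]]
  ]
}}

```text
time: 5.6
eef_pos: [0.6346, -0.1244, 0.0674]
tcp_rot: [-0.356, 0.612, -0.402, 0.58]
contact_force: [0.5, 0.7, -2.1]
opening: 0.221
```

Run:
```python
from h import *
st()
```

```text
t 5.8 pos [ 0.6348 -0.1249  0.0678] sd [0.0001 0.0002 0.0001] F [-0.  -0.4 -1.9] zyaw -4.56 tilt -25.0
```

Call:
{"op": "send_rows", "data": {
  "plan": [
    [[0.025, 0.053, 0], [0, 0, 0]],
    [[0, 0, 0], [0, 0, 0]]
  ]
}}

```text
time: 6.0
eef_pos: [0.6337, -0.1251, 0.059]
tcp_rot: [-0.357, 0.612, -0.403, 0.579]
contact_force: [-0.5, -0.1, -1.7]
opening: 0.221
```

Run:
```python
from h import *
st();crop("pics/c6.png",("scene",340,200,90,70,4),("top",240,130,90,60,4))
```

```text
t 6.2 pos [ 0.6341 -0.1254  0.0596] sd [0.0002 0.0001 0.0003] F [ 0.1  0.1 -1.8] zyaw -4.57 tilt -24.9
```

View pics/c6.png

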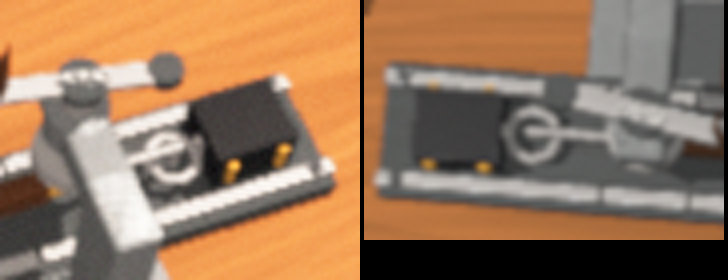

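The prong is down in the ring. I'll draw the mould 130 mm, slowing toward the end.

Call:
{"op": "send_rows", "data": {
  "plan": [
    [[0.06, -0.028, 0], [0, 0, 0]],
    [[0.113, -0.053, 0], [0, 0, 0]],
    [[0.113, -0.053, 0], [0, 0, 0]],
    [[0.113, -0.053, 0], [0, 0, 0]],
    [[0.113, -0.053, 0], [0, 0, 0]],
    [[0.113, -0.053, 0], [0, 0, 0]],
    [[0.113, -0.053, 0], [0, 0, 0]],
    [[0.113, -0.053, 0], [0, 0, 0]],
    [[0.075, -0.035, 0], [0, 0, 0]],
    [[0.038, -0.018, 0], [0, 0, 0]],
    [[0.019, -0.009, 0], [0, 0, 0]],
    [[0, 0, 0], [0, 0, 0]]
  ]
}}

```text
time: 7.5
eef_pos: [0.624, -0.2559, 0.0604]
tcp_rot: [-0.357, 0.611, -0.404, 0.58]
contact_force: [0.2, 1.4, -0.8]
opening: 0.222
```

Run:
```python
from h import *
st();crop("pics/c7.png",("scene",315,200,110,85,4),("top",240,130,80,60,4))
```

```text
t 7.7 pos [ 0.6241 -0.2557  0.0605] sd [0.     0.0001 0.    ] F [ 0.4  0.2 -1.9] zyaw -4.53 tilt -24.8
```

View pics/c7.png

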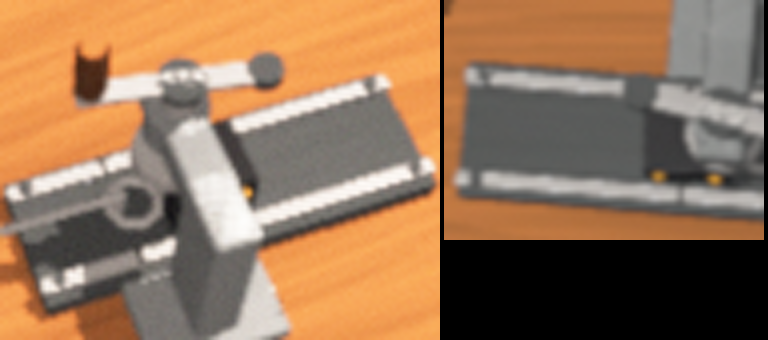

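Run:
```python
from h import *
np.set_printoptions(precision=4,suppress=True)
h=np.array([np.cos(np.radians(85.4)),np.sin(np.radians(85.4)),0])
l1=onz("top",299.5,178,.029);l2=onz("top",321.25,179.8,.029);print("lines",l1@h,l2@h,"mid",(l1+l2)@h/2)
for v in(160,173): print("mould end",onz("top",290.25,v,.07)@h,"centre",onz("top",290.25,v,.07)@h-.035)
for a in((293.5,174.25),(308,175),(256.25,246.25-0)): print(onz("top",*a,.05)@h)
# scene: ring now, rail lines
r=onz("scene",315+133/4,200+203/4,.04);print("ring",r@h, "centre",r@h+.057,r)
for p in((105,163),(150,252)):print("line-35",onz("scene",315+p[0]/4,200+p[1]/4,.029)@h)
print("prong from tcp",get_state()["eef_pos"]@h+.191, "-> mould centre", get_state()["eef_pos"]@h+.191+.012+.057)
print("press origin guess", np.array([.639,-.028,0])@h,np.array([.6414,-.0268,0])@h)
```

```text
lines 0.0598443603001323 -0.009750033091336895 mid 0.0250471636043977
mould end 0.09069022161132995 centre 0.05569022161132994
mould end 0.08738520152513243 centre 0.05238520152513243
0.07840619453274812
0.0326704228308992
0.17624937787074732
ring 0.0008179151409872312 centre 0.05781791514098723 [ 0.6428 -0.0509  0.04  ]
line-35 -0.004871950814876791
line-35 0.0007647670611101859
prong from tcp -0.01366311440118248 -> mould centre 0.055336885598817526
press origin guess 0.023337304049365907 0.02472591612190266
```

Call:
{"op": "send_rows", "data": {
  "plan": [
    [[0.045, -0.021, 0], [0, 0, 0]],
    [[0.06, -0.028, 0], [0, 0, 0]],
    [[0.06, -0.028, 0], [0, 0, 0]],
    [[0.03, -0.014, 0], [0, 0, 0]],
    [[0.016, -0.008, 0], [0, 0, 0]],
    [[0, 0, 0], [0, 0, 0]]
  ]
}}

```text
time: 8.4
eef_pos: [0.6217, -0.2841, 0.0605]
tcp_rot: [-0.357, 0.611, -0.404, 0.579]
contact_force: [0.1, 0.6, -0.7]
opening: 0.222
```

Run:
```python
from h import *
st();crop("pics/c8.png",("scene",315,200,90,85,4),("top",280,135,80,60,5))
```

```text
t 8.6 pos [ 0.6218 -0.2839  0.0607] sd [0.     0.0001 0.0001] F [ 0.1  0.3 -1.4] zyaw -4.56 tilt -24.8
```

View pics/c8.png

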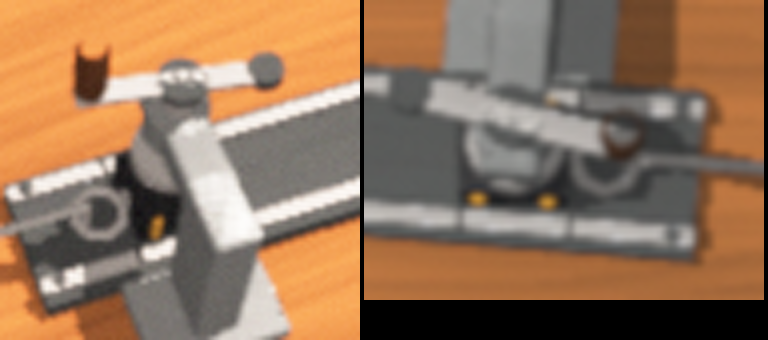

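Run:
```python
from h import *
h=np.array([np.cos(np.radians(85.4)),np.sin(np.radians(85.4)),0]);x=np.cross(h,[0,0,1])
T=lambda u,v,z:onz("top",280+(u-364)/5,135+v/5,z)
print("lines",[(T(*p,.029)@h).round(4) for p in((461,220),(571,230))])
print("studs",[(T(*p,.05)@h).round(4) for p in((477,199),(548,202))])
print("ring",T(605,167,.04)@h+.057, T(605,167,.04)@x)
S=lambda u,v,z:onz("scene",315+u/4,200+v/4,z)
print("ringS",S(98,213,.04)@h+.057,S(98,213,.04)@x,"lines",[(S(*p,.029)@h).round(4) for p in((120,157),(140,265))])
print(get_state()["eef_pos"]@h+.191+.069)
```

```text
lines [np.float64(0.0599), np.float64(-0.0105)]
studs [np.float64(0.0497), np.float64(0.0049)]
ring 0.027914625205145323 0.6384393881987082
ringS 0.029157958993075002 0.6441418845112253 lines [np.float64(0.0083), np.float64(-0.0104)]
0.027134406001501632
```

Call:
{"op": "send_rows", "data": {
  "plan": [
    [[0.012, -0.006, 0], [0, 0, 0]],
    [[0.012, -0.005, 0], [0, 0, 0]],
    [[0, 0, 0], [0, 0, 0]],
    [[0, 0, 0], [0, 0, 0]],
    [[0, 0, 0], [0, 0, 0]],
    [[-0.03, 0.014, 0], [0, 0, 0]],
    [[-0.04, 0.019, 0], [0, 0, 0]],
    [[0, 0, 0], [0, 0, 0]],
    [[-0.044, -0.095, 0], [0, 0, 0]],
    [[-0.059, -0.126, 0], [0, 0, 0]],
    [[-0.073, -0.157, 0], [0, 0, 0]],
    [[0, 0, 0], [0, 0, 0]]
  ]
}}

```text
time: 9.9
eef_pos: [0.6249, -0.2791, 0.1167]
tcp_rot: [-0.357, 0.608, -0.407, 0.581]
contact_force: [-0.4, -0.2, -1.0]
opening: 0.22
```

Run:
```python
from h import *
p=st()
Rt=toolR(np.radians(97),np.radians(25),-1)
rows([.4635,-.3915,.111],Rt,8)
crop("pics/c9.png",("scene",225,170,160,110,3),("top",280,135,110,90,3))
```

```text
t 10.1 pos [ 0.6228 -0.2777  0.1121] sd [0.0008 0.0006 0.0017] F [-0.2 -0.5 -2.3] zyaw -4.56 tilt -24.9
10.1 [ 0.6219 -0.277   0.1101] deg/row 1.44 mm/row 24.4
[[[0.12, -0.056, -0.155], [-0.0016, -0.0037, 0.0]], [[0.116, -0.054, -0.158], [-0.0016, -0.0037, 0.0]], [[0.112, -0.053, -0.162], [-0.0016, -0.0037, 0.0]], [[0.109, -0.051, -0.165], [-0.0016, -0.0037, 0.0]], [[0.105, -0.049, -0.168], [-0.0016, -0.0037, 0.0]], [[0.101, -0.048, -0.17], [-0.0016, -0.0037, 0.0]], [[0.097, -0.046, -0.173], [-0.0016, -0.0037, 0.0]], [[0.093, -0.044, -0.176], [-0.0016, -0.0037, 0.0]]]
```

View pics/c9.png

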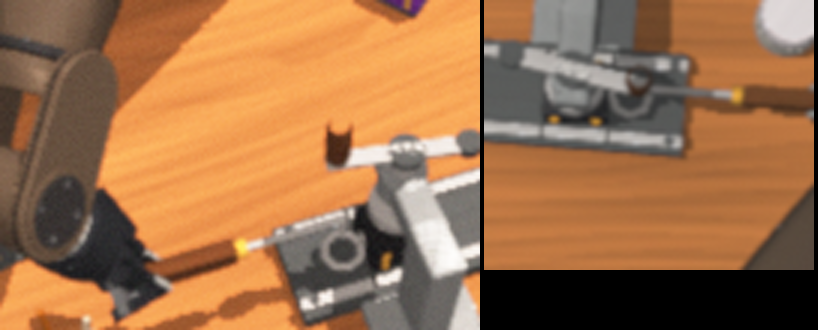

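Hook is clear of the ring and the mould is between the rail marks, so I'll carry the hook back above the rest.

Call:
{"op": "send_rows", "data": {
  "plan": [
    [[0.12, -0.056, -0.155], [-0.0016, -0.0037, 0]],
    [[0.116, -0.054, -0.158], [-0.0016, -0.0037, 0]],
    [[0.112, -0.053, -0.162], [-0.0016, -0.0037, 0]],
    [[0.109, -0.051, -0.165], [-0.0016, -0.0037, 0]],
    [[0.105, -0.049, -0.168], [-0.0016, -0.0037, 0]],
    [[0.101, -0.048, -0.17], [-0.0016, -0.0037, 0]],
    [[0.097, -0.046, -0.173], [-0.0016, -0.0037, 0]],
    [[0.093, -0.044, -0.176], [-0.0016, -0.0037, 0]],
    [[0, 0, 0], [0, 0, 0]],
    [[0, 0, 0], [0, 0, 0]]
  ]
}}

```text
time: 11.2
eef_pos: [0.4636, -0.3918, 0.1104]
tcp_rot: [-0.415, 0.571, -0.344, 0.619]
contact_force: [-0.2, 0.3, -2.7]
opening: 0.223
```

Run:
```python
from h import *
p=st()
Rt=toolR(np.radians(97),np.radians(25),-1)
rows([.463,-.392,.060],Rt,4)
def rod(im,x0,y0,x1,y1):
    hsv=cv2.cvtColor(im[y0:y1,x0:x1],cv2.COLOR_BGR2HSV);m=(hsv[...,1]<90)&(hsv[...,2]>90)
    v,u=np.nonzero(m);return u+x0,v+y0
t=read_camera("top")["img"];s=read_camera("scene")["img"]
ref=cv2.imread("pics/top0.png");refs=cv2.imread("pics/scene0.png")
for n,im in(("ref",ref),("now",t)):
    u,v=rod(im,350,212,400,240);k=np.polyfit(u,v,1);print(n,len(u),u.min(),u.max(),k.round(3),np.polyval(k,385).round(2))
for n,im in(("refS",refs),("nowS",s)):
    u,v=rod(im,245,190,300,235);print(n,len(u),u.min(),u.max(),v.min(),v.max())
hsv=cv2.cvtColor(t,cv2.COLOR_BGR2HSV)[160:185,290:320];m=(hsv[...,0]>15)&(hsv[...,0]<35)&(hsv[...,1]>140)&(hsv[...,2]>110)
v,u=np.nonzero(m);print("studs",[(a+290,b+160) for a,b in zip(u,v)])
```

```text
t 11.4 pos [ 0.4643 -0.3912  0.1107] sd [0.0002 0.0001 0.0001] F [-0.1  0.2 -1.1] zyaw 7.1 tilt -24.9
11.4 [ 0.4645 -0.3911  0.1109] deg/row 0.05 mm/row 12.7
[[[0.046, 0.095, -0.004], [-0.0001, 0.0001, 0.0]], [[0.046, 0.095, -0.003], [-0.0001, 0.0001, 0.0]], [[0.046, 0.095, -0.003], [-0.0001, 0.0001, 0.0]], [[0.046, 0.095, -0.003], [-0.0001, 0.0001, 0.0]]]
ref 97 366 399 [-1.31000e-01  2.77109e+02] 226.87
now 100 367 399 [-1.15000e-01  2.70428e+02] 226.3
refS 82 252 280 212 226
nowS 93 250 280 203 218
studs [(np.int64(302), np.int64(174)), (np.int64(303), np.int64(174)), (np.int64(304), np.int64(174)), (np.int64(316), np.int64(174)), (np.int64(317), np.int64(174)), (np.int64(302), np.int64(175)), (np.int64(303), np.int64(175)), (np.int64(304), np.int64(175)), (np.int64(316), np.int64(175)), (np.int64(317), np.int64(175)), (np.int64(318), np.int64(175)), (np.int64(316), np.int64(176)), (np.int64(317), np.int64(176))]
```

Call:
{"op": "send_rows", "data": {
  "plan": [
    [[0.046, 0.095, -0.003], [0, 0, 0]],
    [[0.046, 0.095, -0.003], [0, 0, 0]],
    [[0.046, 0.095, -0.003], [0, 0, 0]],
    [[0.042, 0.09, -0.003], [0, 0, 0]],
    [[0, 0, 0], [0, 0, 0]],
    [[0, 0, 0], [0, 0, 0]]
  ]
}}

```text
time: 12.1
eef_pos: [0.4624, -0.3925, 0.0602]
tcp_rot: [-0.416, 0.571, -0.343, 0.619]
contact_force: [-0.5, -0.4, -1.5]
opening: 0.224
```

Run:
```python
from h import *
st()
```

```text
t 12.3 pos [ 0.4625 -0.3925  0.0607] sd [0.0001 0.     0.0002] F [ 0.1 -0.1 -1.3] zyaw 7.05 tilt -24.9
```

Call:
{"op": "send_rows", "data": {
  "plan": [
    [[0.005, 0.011, 0], [0, 0, 0]],
    [[0, 0, 0], [0, 0, 0]]
  ]
}}

```text
time: 12.5
eef_pos: [0.4625, -0.3925, 0.0595]
tcp_rot: [-0.416, 0.571, -0.343, 0.619]
contact_force: [0.6, -0.4, -1.4]
opening: 0.225
```

Call:
{"op": "send_rows", "data": {
  "plan": [
    [[0, 0, 0], [0, 0, 0]],
    [[0, 0, 0], [0, 0, 0]],
    [[0, 0, 0], [0, 0, 0]],
    [[0, 0, 0], [0, 0, 0]],
    [[0, 0, 0], [0, 0, 0]],
    [[0, 0, 0], [0, 0, 0]]
  ],
  "gripper": 0
}}

```text
time: 13.1
eef_pos: [0.4627, -0.3927, 0.0598]
tcp_rot: [-0.416, 0.571, -0.344, 0.619]
contact_force: [-1.1, 0.8, -0.1]
opening: 1.002
```

Call:
{"op": "send_rows", "data": {
  "plan": [
    [[-0.06, -0.13, 0], [0, 0, 0]],
    [[-0.12, -0.25, 0], [0, 0, 0]],
    [[-0.12, -0.25, 0], [0, 0, 0]],
    [[-0.12, -0.25, 0], [0, 0, 0]],
    [[0, 0, 0], [0, 0, 0]],
    [[0, 0, 0], [0, 0, 0]]
  ]
}}

```text
time: 13.7
eef_pos: [0.4626, -0.3921, 0.1789]
tcp_rot: [-0.416, 0.57, -0.345, 0.619]
contact_force: [0.1, 0.6, -0.3]
opening: 1.001
```

Run:
```python
from h import *
st()
t=read_camera("top")["img"];s=read_camera("scene")["img"];cv2.imwrite("pics/t10.png",t);cv2.imwrite("pics/s10.png",s)
ref=cv2.imread("pics/top0.png");refs=cv2.imread("pics/scene0.png")
def rod(im,x0,y0,x1,y1):
    hsv=cv2.cvtColor(im[y0:y1,x0:x1],cv2.COLOR_BGR2HSV);m=(hsv[...,1]<90)&(hsv[...,2]>90)
    v,u=np.nonzero(m);return u+x0,v+y0
for n,im in(("ref",ref),("now",t)):
    u,v=rod(im,350,212,400,240);k=np.polyfit(u,v,1);print(n,len(u),u.min(),u.max(),k.round(3),np.polyval(k,385).round(2))
for n,im in(("refS",refs),("nowS",s)):
    u,v=rod(im,245,190,300,235);print(n,len(u),u.min(),u.max(),v.min(),v.max())
# knob/crank in both: dark-brown mask and bright arm
for n,im,(x0,y0,x1,y1) in(("top",t,(300,145,350,185)),("scene",s,(325,200,352,230))):
    hsv=cv2.cvtColor(im[y0:y1,x0:x1],cv2.COLOR_BGR2HSV);m=((hsv[...,0]<12)&(hsv[...,1]>100)&(hsv[...,2]<110)).astype(np.uint8)
    k,l,st_,ce=cv2.connectedComponentsWithStats(m)
    print(n,[(st_[i].tolist(),ce[i].round(1)+[x0,y0]) for i in range(1,k) if st_[i,4]>12])
```

```text
t 13.9 pos [ 0.4617 -0.3909  0.1759] sd [0.0002 0.0003 0.0008] F [ 0.2  0.1 -0.4] zyaw 7.05 tilt -25.1
ref 97 366 399 [-1.31000e-01  2.77109e+02] 226.87
now 98 366 399 [-1.1800e-01  2.7275e+02] 227.15
refS 82 252 280 212 226
nowS 83 252 280 212 226
top []
scene [([9, 15, 8, 10, 63], array([336.9, 219.2]))]
```

Hook is back at its original pixel position, within 1 px in both views. Next is the approach above the knob.

Run:
```python
from h import *
Rt=toolR(np.radians(75),0,-1)
rows([.623,-.087,.317],Rt,12)
```

```text
14.0 [ 0.4617 -0.3908  0.1752] deg/row 2.77 mm/row 31.0
[[[-0.219, -0.006, 0.137], [0.0011, 0.005, -0.0057]], [[-0.223, -0.013, 0.13], [0.0011, 0.005, -0.0057]], [[-0.226, -0.02, 0.123], [0.0011, 0.005, -0.0057]], [[-0.229, -0.028, 0.116], [0.0011, 0.005, -0.0057]], [[-0.232, -0.035, 0.109], [0.0011, 0.005, -0.0057]], [[-0.233, -0.043, 0.102], [0.0011, 0.005, -0.0057]], [[-0.235, -0.051, 0.095], [0.0011, 0.005, -0.0057]], [[-0.236, -0.059, 0.088], [0.0011, 0.005, -0.0057]], [[-0.236, -0.066, 0.081], [0.0011, 0.005, -0.0057]], [[-0.236, -0.074, 0.074], [0.0011, 0.005, -0.0057]], [[-0.236, -0.082, 0.067], [0.0011, 0.005, -0.0057]], [[-0.234, -0.09, 0.06], [0.0011, 0.005, -0.0057]]]
```

Call:
{"op": "send_rows", "data": {
  "plan": [
    [[-0.219, -0.006, 0.137], [0.0011, 0.005, -0.0057]],
    [[-0.223, -0.013, 0.13], [0.0011, 0.005, -0.0057]],
    [[-0.226, -0.02, 0.123], [0.0011, 0.005, -0.0057]],
    [[-0.229, -0.028, 0.116], [0.0011, 0.005, -0.0057]],
    [[-0.232, -0.035, 0.109], [0.0011, 0.005, -0.0057]],
    [[-0.233, -0.043, 0.102], [0.0011, 0.005, -0.0057]],
    [[-0.235, -0.051, 0.095], [0.0011, 0.005, -0.0057]],
    [[-0.236, -0.059, 0.088], [0.0011, 0.005, -0.0057]],
    [[-0.236, -0.066, 0.081], [0.0011, 0.005, -0.0057]],
    [[-0.236, -0.074, 0.074], [0.0011, 0.005, -0.0057]],
    [[-0.236, -0.082, 0.067], [0.0011, 0.005, -0.0057]],
    [[-0.234, -0.09, 0.06], [0.0011, 0.005, -0.0057]]
  ]
}}

```text
time: 15.2
eef_pos: [0.6229, -0.086, 0.3179]
tcp_rot: [0.431, -0.56, 0.561, -0.431]
contact_force: [-0.1, -0.0, -0.4]
opening: 1.002
```

Run:
```python
from h import *
st();Rt=toolR(np.radians(75),0,-1);rows([.623,-.087,.242],Rt,3)
crop("pics/c10.png",("scene",300,150,100,100,4),("top",270,110,100,100,4))
```

```text
t 15.4 pos [ 0.6238 -0.0844  0.3192] sd [0.0009 0.0018 0.0012] F [-0.2  0.7  0.6] zyaw -14.78 tilt -0.0
15.4 [ 0.6227 -0.0866  0.3176] deg/row 0.08 mm/row 25.2
[[[0.001, 0.21, 0.001], [-0.0001, 0.0002, -0.0]], [[0.001, 0.21, 0.001], [-0.0001, 0.0002, -0.0]], [[0.001, 0.21, 0.001], [-0.0001, 0.0002, -0.0]]]
```

View pics/c10.png

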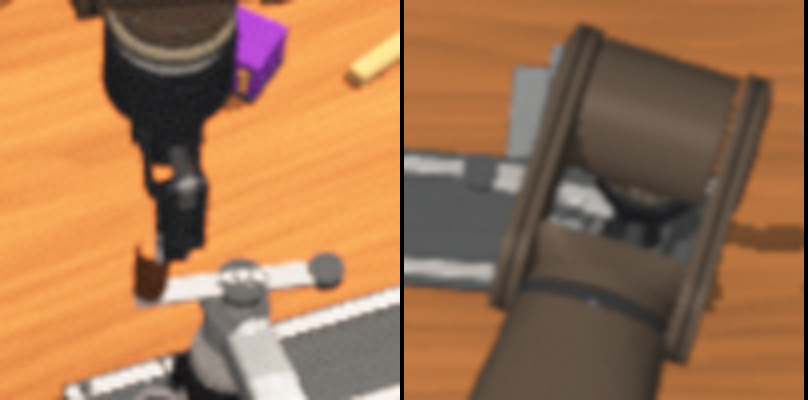

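Run:
```python
from h import *
for z in(.317,.305,.27,.245,.22):print(z,proj("scene",[.623,-.087,z]).round(1),proj("top",[.623,-.087,z]).round(1))
for a,b in(((331.3,162.3),(337.7,215)),((331.3,162.3),(337.5,212)),((331.3,162.3),(337.5,222))):print(tri(a,b))
t=cv2.imread("pics/t10.png")
print(cv2.cvtColor(t,cv2.COLOR_BGR2HSV)[156:170,322:340,2]);print(cv2.cvtColor(t,cv2.COLOR_BGR2HSV)[156:170,322:340,1])
```

```text
0.317 [338.6 199. ] [331.5 157.8]
0.305 [338.4 201.7] [331.4 158.5]
0.27 [337.9 209.2] [331.2 160.6]
0.245 [337.5 214.3] [331.1 162. ]
0.22 [337.2 219.2] [331.  163.3]
(array([ 0.6229213 , -0.08695975,  0.24127678]), np.float64(0.0012248447041302863))
(array([ 0.6209861 , -0.08696929,  0.25342981]), np.float64(0.0008627942057895571))
(array([ 0.62719216, -0.08776915,  0.21210123]), np.float64(0.00027068532042206177))
[[ 99  87 104 115 115 113 113 112 105 100 102 106 112 115 122 151 181 187]
 [ 87  79  80  85  85  83  83  85  83  78  78  83  92 101 113 147 178 184]
 [144 120 101  95  89  76  65  65  62  60  59  61  68  75  84 105 127 132]
 [172 163 158 155 142 112  89  83  71  61  56  54  56  56  58  66  73  76]
 [178 178 177 175 161 133 121 123 103  81  71  66  62  57  55  55  56  57]
 [182 181 181 177 160 127 112 120 113 104 101  93  79  63  56  56  57  57]
 [184 183 182 180 159 121  97 104 110 111 108  99  80  61  55  57  59  57]
 [181 183 184 183 168 130  90  86  97 101  97  85  68  55  54  57  59  59]
 [147 162 172 175 171 143  94  72  77  79  74  65  59  61  56  57  58  57]
 [11
[... 722 characters left out ...]
 33  49  19   5   5   9]
 [ 13  13  13  12  18  38  41  17  11   7  10  11  29  53  23   0   4   9]
 [ 11  11  11  13  16  36  60  34  16  14  12  21  41  54  19   4   4   4]
 [ 13  11  10  11  14  25  71  71  42  33  34  45  71  60  14   0   4   4]
 [ 12  13  10  10  12  18  52 110  93  77  79  86  82  42   9   4   4   4]
 [  9  12  10  10  11  20  42  99 127 123 127  94  46  21   4   4   4   4]
 [  7   8   3   3   6  14  34  67 104 108  87  50  25  12   4   4   4   9]
 [ 10   8   4   9   9   8   4  18  28  34  22  13  13  11   7   4   4   0]
 [ 11  10   6   4   9   9   5   4   5   5   4   9  10  11   4   0   9   9]
 [ 12  12  11   4   9   9   4   4   5   9   7   8   8   6   0   4   9   4]]
```

Run:
```python
from h import *
st(2);im=read_camera("scene")["img"];np.set_printoptions(linewidth=250)
print(im.max(2)[180:222:2,330:356])
M=R.from_quat(get_state()["tcp_rot"]).as_matrix();p=get_state()["eef_pos"];print(p)
for s in(1,-1):
  for w in(-.011,.011):
    for o in(.0425,.057): print(s,w,o,[proj("scene",p+s*o*M[:,2]+w*M[:,0]+a*M[:,1]).round(1) for a in(0.001,-.02)])
```

```text
t 15.6 pos [ 0.622  -0.0883  0.317 ] sd [0.     0.0001 0.0001] F [ 0.3 -0.3 -0.5] zyaw -14.99 tilt -0.0
[[227 153  58  33  36  26  32  31  34  30  32  32  30  29  31  30  32  32  34  55 111 180 232 247 248 247]
 [238 200  76  33  36  38  36  32  34  36  31  32  35  31  34  30  36  34  46 108 212 246 247 248 247 244]
 [237 207 111  44  38  42  37  32  31  32  31  35  30  30  36  33  33  33  38  91 199 242 243 244 244 245]
 [241 238 223 154  63  40  35  28  29  34  37  38  43  47  55  43  38  39  58 149 228 244 247 248 248 248]
 [238 239 238 223 144  53  34  31  27  31  41  46  65  75  75  61  42  40  75 198 246 248 248 248 248 248]
 [246 247 246 244 210  77  46  55  43  41  41  50  66  74  73  68  55  45  64 168 241 249 250 249 249 249]
 [246 245 246 244 216  86  63 165 217 211 208 182 120  75  74  72  78  69  67 149 230 246 247 247 247 247]
 [247 247 246 245 226 109  69 159 228 232 229 195 120  78  89 109 114  91  72  81 158 231 244 245 245 245]
 [248 247 248 247 230 137  50  38  41  46  47  50  64 121 165 173 169 139  83  63  85 195 241 244 245 245]
 [248 247 248 248 245 216 110  52
[... 1089 characters left out ...]
4 239 241 238 239 242 242 243 245 243 240 237 220 200]
 [246 247 239 181  84  67  74  73  76  71  79 139 217 243 243 242 243 243 243 243 242 242 242 237 206 173]]
[ 0.62213182 -0.08837886  0.31726489]
1 -0.011 0.0425 [array([345.3, 212.6]), array([345.8, 208. ])]
1 -0.011 0.057 [array([346.4, 217.6]), array([346.9, 213. ])]
1 0.011 0.0425 [array([336.5, 213.7]), array([336.8, 209.1])]
1 0.011 0.057 [array([337.5, 218.7]), array([337.8, 214.1])]
-1 -0.011 0.0425 [array([339.3, 185.2]), array([339.7, 180.3])]
-1 -0.011 0.057 [array([338.4, 180.8]), array([338.7, 175.9])]
-1 0.011 0.0425 [array([331. , 186.2]), array([331.2, 181.3])]
-1 0.011 0.057 [array([330.1, 181.8]), array([330.2, 176.9])]
```

Call:
{"op": "send_rows", "data": {
  "plan": [
    [[0, 0.21, 0], [0, 0, 0]],
    [[0, 0.21, 0], [0, 0, 0]],
    [[0, 0.205, 0], [0, 0, 0]],
    [[0, 0, 0], [0, 0, 0]],
    [[0, 0, 0], [0, 0, 0]]
  ]
}}

```text
time: 16.15
eef_pos: [0.6226, -0.0879, 0.243]
tcp_rot: [0.43, -0.561, 0.561, -0.431]
contact_force: [-0.0, 0.2, -0.2]
opening: 1.002
```

Call:
{"op": "send_rows", "data": {
  "plan": [
    [[0, 0, 0], [0, 0, 0]],
    [[0, 0, 0], [0, 0, 0]],
    [[0, 0, 0], [0, 0, 0]],
    [[0, 0, 0], [0, 0, 0]],
    [[0, 0, 0], [0, 0, 0]],
    [[0, 0, 0], [0, 0, 0]]
  ],
  "gripper": 1,
  "grip_force": 30
}}

```text
time: 16.75
eef_pos: [0.6233, -0.0873, 0.2442]
tcp_rot: [0.43, -0.56, 0.562, -0.432]
contact_force: [0.2, -0.1, 2.1]
opening: 0.271
```

```bash
cat >> h.py <<'E'
def circ(C,z0,phi,dphi,n,Rt,rad=.065):
    """rows along circle about C clockwise, starting at angle phi (deg), constant orientation Rt"""
    a=np.radians(phi-dphi*np.arange(n+1));P=np.c_[C[0]+rad*np.cos(a),C[1]+rad*np.sin(a),-.03*np.radians(dphi)*np.arange(n+1)/2/np.pi]
    print(json.dumps([[(Rt.inv().apply(d)/.12).round(3).tolist(),[0,0,0]] for d in np.diff(P,axis=0)]))
E
python3 - <<'E'
from h import *
p=st();print("opening",get_state()["opening"])
C=np.array([.641,-.0268]);d=p[:2]-C;print(np.linalg.norm(d),np.degrees(np.arctan2(d[1],d[0])))
circ(C,0,np.degrees(np.arctan2(d[1],d[0])),10,9,R.from_quat(get_state()["tcp_rot"]))
E
```

```text
t 16.95 pos [ 0.6233 -0.0873  0.2442] sd [0. 0. 0.] F [ 0.2 -0.4  3.4] zyaw -14.89 tilt -0.0
opening 0.2699711430068862
0.06307367325102532 -106.32947564056603
[[[-0.011, 0.007, -0.094], [0, 0, 0]], [[-0.027, 0.007, -0.091], [0, 0, 0]], [[-0.042, 0.007, -0.085], [0, 0, 0]], [[-0.056, 0.007, -0.076], [0, 0, 0]], [[-0.068, 0.007, -0.065], [0, 0, 0]], [[-0.079, 0.007, -0.052], [0, 0, 0]], [[-0.087, 0.007, -0.038], [0, 0, 0]], [[-0.092, 0.007, -0.022], [0, 0, 0]], [[-0.094, 0.007, -0.006], [0, 0, 0]]]
```

Call:
{"op": "send_rows", "data": {
  "plan": [
    [[-0.011, 0.007, -0.094], [0, 0, 0]],
    [[-0.027, 0.007, -0.091], [0, 0, 0]],
    [[-0.042, 0.007, -0.085], [0, 0, 0]],
    [[-0.056, 0.007, -0.076], [0, 0, 0]],
    [[-0.068, 0.007, -0.065], [0, 0, 0]],
    [[-0.079, 0.007, -0.052], [0, 0, 0]],
    [[-0.087, 0.007, -0.038], [0, 0, 0]],
    [[-0.092, 0.007, -0.022], [0, 0, 0]],
    [[-0.094, 0.007, -0.006], [0, 0, 0]],
    [[0, 0, 0], [0, 0, 0]]
  ]
}}

```text
time: 17.95
eef_pos: [0.5791, -0.0049, 0.2364]
tcp_rot: [0.43, -0.559, 0.561, -0.433]
contact_force: [3.3, 2.2, 5.6]
opening: 0.267
```

Run:
```python
from h import *
p=st();print("opening",get_state()["opening"])
P0=np.array([.6233,-.0873]);ch=np.linalg.norm(p[:2]-P0);print("chord",ch,"angle",2*np.degrees(np.arcsin(ch/.13)))
C=np.array([.641,-.0268]);d=p[:2]-C;print(np.linalg.norm(d),np.degrees(np.arctan2(d[1],d[0])))
# centre from chord with radius 65
m=(p[:2]+P0)/2;u=(p[:2]-P0)/ch;nrm=np.array([u[1],-u[0]]);print("C est",m+nrm*np.sqrt(.065**2-ch**2/4))
circ(C,0,np.degrees(np.arctan2(d[1],d[0])),10,9,R.from_quat(get_state()["tcp_rot"]))
```

```text
t 18.15 pos [ 0.5791 -0.0049  0.2364] sd [0. 0. 0.] F [3.1 2.3 5.1] zyaw -14.88 tilt -0.2
opening 0.2694958281699777
chord 0.09345106521379752 angle 91.91994819824437
0.06561529761629044 160.5450802982947
C est [ 0.64103542 -0.02476637]
[[[-0.093, 0.007, 0.016], [0, 0, 0]], [[-0.089, 0.007, 0.032], [0, 0, 0]], [[-0.082, 0.007, 0.047], [0, 0, 0]], [[-0.073, 0.007, 0.06], [0, 0, 0]], [[-0.061, 0.007, 0.072], [0, 0, 0]], [[-0.048, 0.007, 0.081], [0, 0, 0]], [[-0.033, 0.007, 0.088], [0, 0, 0]], [[-0.017, 0.007, 0.093], [0, 0, 0]], [[-0.001, 0.007, 0.094], [0, 0, 0]]]
```

Run:
```python
from h import *
circ([.641,-.025],0,162,10,24,R.from_quat(get_state()["tcp_rot"]))
```

```text
[[[-0.093, 0.007, 0.013], [0, 0, 0]], [[-0.09, 0.007, 0.029], [0, 0, 0]], [[-0.083, 0.007, 0.044], [0, 0, 0]], [[-0.074, 0.007, 0.058], [0, 0, 0]], [[-0.063, 0.007, 0.07], [0, 0, 0]], [[-0.05, 0.007, 0.08], [0, 0, 0]], [[-0.035, 0.007, 0.088], [0, 0, 0]], [[-0.019, 0.007, 0.092], [0, 0, 0]], [[-0.003, 0.007, 0.094], [0, 0, 0]], [[0.013, 0.007, 0.093], [0, 0, 0]], [[0.029, 0.007, 0.09], [0, 0, 0]], [[0.045, 0.007, 0.083], [0, 0, 0]], [[0.058, 0.007, 0.074], [0, 0, 0]], [[0.07, 0.007, 0.063], [0, 0, 0]], [[0.08, 0.007, 0.05], [0, 0, 0]], [[0.088, 0.007, 0.035], [0, 0, 0]], [[0.092, 0.007, 0.019], [0, 0, 0]], [[0.094, 0.007, 0.003], [0, 0, 0]], [[0.093, 0.007, -0.013], [0, 0, 0]], [[0.09, 0.006, -0.029], [0, 0, 0]], [[0.083, 0.006, -0.045], [0, 0, 0]], [[0.074, 0.006, -0.058], [0, 0, 0]], [[0.063, 0.006, -0.07], [0, 0, 0]], [[0.05, 0.006, -0.08], [0, 0, 0]]]
```

Call:
{"op": "send_rows", "data": {
  "plan": [
    [[-0.093, 0.007, 0.013], [0, 0, 0]],
    [[-0.09, 0.007, 0.029], [0, 0, 0]],
    [[-0.083, 0.007, 0.044], [0, 0, 0]],
    [[-0.074, 0.007, 0.058], [0, 0, 0]],
    [[-0.063, 0.007, 0.07], [0, 0, 0]],
    [[-0.05, 0.007, 0.08], [0, 0, 0]],
    [[-0.035, 0.007, 0.088], [0, 0, 0]],
    [[-0.019, 0.007, 0.092], [0, 0, 0]],
    [[-0.003, 0.007, 0.094], [0, 0, 0]],
    [[0, 0, 0], [0, 0, 0]]
  ]
}}

```text
time: 19.15
eef_pos: [0.6612, 0.0368, 0.229]
tcp_rot: [0.429, -0.56, 0.561, -0.433]
contact_force: [3.6, 3.2, 6.1]
opening: 0.271
```

Run:
```python
from h import *
p=st();print("opening",get_state()["opening"])
Q=np.array([[.6233,-.0873],[.5791,-.0049],p[:2]])
A=np.c_[2*Q,np.ones(3)];x=np.linalg.solve(A,(Q**2).sum(1));C=x[:2];print("C",C,"r",np.sqrt(x[2]+C@C))
d=p[:2]-[.641,-.025];print(np.linalg.norm(d),np.degrees(np.arctan2(d[1],d[0])))
```

```text
t 19.35 pos [0.6611 0.0368 0.229 ] sd [0.0001 0.     0.    ] F [4.1 3.3 5. ] zyaw -14.88 tilt -0.2
opening 0.272392403025315
C [ 0.64086074 -0.02482567] r 0.06489546626961266
0.06501788884477651 71.97718036718575
```

Call:
{"op": "send_rows", "data": {
  "plan": [
    [[0.013, 0.007, 0.093], [0, 0, 0]],
    [[0.029, 0.007, 0.09], [0, 0, 0]],
    [[0.045, 0.007, 0.083], [0, 0, 0]],
    [[0.058, 0.007, 0.074], [0, 0, 0]],
    [[0.07, 0.007, 0.063], [0, 0, 0]],
    [[0.08, 0.007, 0.05], [0, 0, 0]],
    [[0.088, 0.007, 0.035], [0, 0, 0]],
    [[0.092, 0.007, 0.019], [0, 0, 0]],
    [[0.094, 0.007, 0.003], [0, 0, 0]],
    [[0.093, 0.007, -0.013], [0, 0, 0]],
    [[0.09, 0.006, -0.029], [0, 0, 0]],
    [[0, 0, 0], [0, 0, 0]]
  ]
}}

```text
time: 20.55
eef_pos: [0.6916, -0.0637, 0.2193]
tcp_rot: [0.431, -0.56, 0.56, -0.433]
contact_force: [-1.5, -0.5, -0.6]
opening: 0.081
```

Run:
```python
from h import *
p=st();print("opening",get_state()["opening"])
d=p[:2]-[.641,-.025];a=np.degrees(np.arctan2(d[1],d[0]));print(np.linalg.norm(d),a)
circ([.641,-.025],0,a,10,8,R.from_quat(get_state()["tcp_rot"]))
```

```text
t 20.75 pos [ 0.6898 -0.0658  0.2172] sd [0.0002 0.0006 0.0004] F [-0.7 -0.1 -0.3] zyaw -14.91 tilt 0.0
opening -0.002298311681290027
0.06361997650285484 -39.94259659543443
[[[0.082, 0.007, -0.047], [0, 0, 0]], [[0.072, 0.007, -0.061], [0, 0, 0]], [[0.061, 0.007, -0.072], [0, 0, 0]], [[0.047, 0.007, -0.082], [0, 0, 0]], [[0.032, 0.007, -0.089], [0, 0, 0]], [[0.016, 0.007, -0.093], [0, 0, 0]], [[-0.0, 0.007, -0.094], [0, 0, 0]], [[-0.016, 0.007, -0.093], [0, 0, 0]]]
```

The knob slipped out along the pads on the far side of the turn. I'll lift off, step back and find it numerically.

Call:
{"op": "send_rows", "data": {
  "plan": [
    [[0, -0.28, 0], [0, 0, 0]],
    [[0, -0.28, 0], [0, 0, 0]],
    [[0, -0.28, 0], [0, 0, 0]],
    [[0.32, 0, -0.13], [0, 0, 0]],
    [[0.32, 0, -0.13], [0, 0, 0]],
    [[0.32, 0, -0.13], [0, 0, 0]],
    [[0.32, 0, -0.13], [0, 0, 0]],
    [[0.32, 0, -0.13], [0, 0, 0]],
    [[0.32, 0, -0.13], [0, 0, 0]],
    [[0, 0, 0], [0, 0, 0]]
  ],
  "gripper": 0
}}

```text
time: 21.75
eef_pos: [0.538, -0.2689, 0.3184]
tcp_rot: [-0.429, 0.562, -0.562, 0.429]
contact_force: [0.6, 0.3, 0.8]
opening: 0.999
```

Run:
```python
from h import *
st(2);t=read_camera("top")["img"];s=read_camera("scene")["img"];cv2.imwrite("pics/t11.png",t);cv2.imwrite("pics/s11.png",s)
np.set_printoptions(linewidth=300)
for n,im in(("top",t),("scene",s)):
    # sampled along the crank circle at knob-top height and mid height, look for brown (R-B) signal
    for ang in range(-180,180,15):
        a=np.radians(ang);f=((162-ang)%360-0)  # rough
        turn=((-106-ang)%360);dz=-.03*turn/360
        p=np.array([.641+.065*np.cos(a),-.025+.065*np.sin(a),.245+dz]);u,v=proj(n,p).round().astype(int)
        c=im[v-2:v+3,u-2:u+3].reshape(-1,3).mean(0)
        print(n,ang,turn,(u,v),c.round(0)[::-1],end=" | ")
    print()
```

```text
t 21.85 pos [ 0.5398 -0.2665  0.3186] sd [0.0005 0.0006 0.0001] F [0.5 0.2 0.3] zyaw -15.07 tilt -0.1
top -180 74 (np.int64(309), np.int64(179)) [91. 92. 90.] | top -165 59 (np.int64(315), np.int64(178)) [128. 123. 116.] | top -150 44 (np.int64(321), np.int64(176)) [73. 71. 70.] | top -135 29 (np.int64(325), np.int64(172)) [83. 82. 80.] | top -120 14 (np.int64(329), np.int64(167)) [55. 56. 56.] | top -105 359 (np.int64(331), np.int64(163)) [81. 80. 79.] | top -90 344 (np.int64(332), np.int64(157)) [89. 88. 87.] | top -75 329 (np.int64(331), np.int64(151)) [85. 67. 54.] | top -60 314 (np.int64(329), np.int64(146)) [95. 82. 72.] | top -45 299 (np.int64(325), np.int64(141)) [91. 92. 91.] | top -30 284 (np.int64(320), np.int64(137)) [83. 84. 83.] | top -15 269 (np.int64(315), np.int64(135)) [92. 92. 92.] | top 0 254 (np.int64(309), np.int64(134)) [101.  94.  90.] | top 15 239 (np.int64(303), np.int64(135)) [125. 121. 117.] | top 30 224 (np.int64(297), np.int64(137)) [155. 133. 119.] | top 45 209 (np.int64(293), np.int64(141)) [180. 114.  65.] | top 60 194 (np.int64(289), np.int64(145)) [
[... 1265 characters left out ...]
] | scene 15 239 (np.int64(377), np.int64(232)) [176. 162. 152.] | scene 30 224 (np.int64(381), np.int64(228)) [230. 208. 194.] | scene 45 209 (np.int64(384), np.int64(223)) [240. 159.  90.] | scene 60 194 (np.int64(385), np.int64(217)) [244. 159.  83.] | scene 75 179 (np.int64(384), np.int64(212)) [248. 168.  87.] | scene 90 164 (np.int64(382), np.int64(207)) [248. 168.  88.] | scene 105 149 (np.int64(378), np.int64(202)) [247. 165.  86.] | scene 120 134 (np.int64(374), np.int64(198)) [246. 163.  86.] | scene 135 119 (np.int64(368), np.int64(195)) [246. 163.  86.] | scene 150 104 (np.int64(362), np.int64(194)) [246. 163.  86.] | scene 165 89 (np.int64(356), np.int64(194)) [246. 162.  85.] |
```

Run:
```python
from h import *
for n,f,(x0,y0,x1,y1) in(("scene","pics/s11.png",(345,215,400,255)),("top","pics/t11.png",(285,125,340,160))):
    im=cv2.imread(f).astype(int);c=im[y0:y1,x0:x1];m=((c[...,2]-c[...,0]>25)&(c[...,2]<135)).astype(np.uint8)
    k,l,S,ce=cv2.connectedComponentsWithStats(m)
    for i in range(1,k):
        if S[i,4]>6: print(n,S[i]+[x0,y0,0,0,0],ce[i].round(1)+[x0,y0])
for ang in(-30,-15,0,10,20,30):
    a=np.radians(ang);b=.245-.03*((-106-ang)%360)/360;P=lambda r,z:[.641+r*np.cos(a),-.025+r*np.sin(a),z]
    print(ang,"knob bot/top scene",proj("scene",P(.065,b-.031)).round(1),proj("scene",P(.065,b+.025)).round(1),"top-cam ktop",proj("top",P(.065,b+.025)).round(1),"cw",proj("scene",P(-.06,b-.035)).round(1))
im=cv2.imread("pics/s11.png").astype(int);np.set_printoptions(linewidth=250)
print((im[...,2]-im[...,0])[222:246:2,355:390]);print(im[...,2][222:246:2,355:390])
```

```text
scene [368 233  10  12  92] [372.2 238.3]
top [330 130  10  23 204] [334.7 141.5]
top [305 136   5   3   7] [307.  136.9]
-30 knob bot/top scene [358.1 242.7] [359.9 232.5] top-cam ktop [320.4 135.4] cw [360.7 205.4]
-15 knob bot/top scene [364.4 242.4] [366.5 232.1] top-cam ktop [314.7 133. ] cw [355.3 205.2]
0 knob bot/top scene [370.4 240.7] [372.7 230.4] top-cam ktop [308.7 132.2] cw [350.2 206.2]
10 knob bot/top scene [373.9 238.8] [376.4 228.4] top-cam ktop [304.6 132.5] cw [347.1 207.5]
20 knob bot/top scene [377.  236.4] [379.6 225.9] top-cam ktop [300.6 133.5] cw [344.3 209.2]
30 knob bot/top scene [379.5 233.5] [382.2 222.9] top-cam ktop [296.9 135.2] cw [342.  211.3]
[[  8  14  14  16  14  11  19  10   7  14  50 105 141 161 162 159 159 162 158 159 160 161 162 160 163 160 160 162 162 160 160 164 160 162 160]
 [  8  10  14  18  11  11  16  17  13  11   9  35  86 150 160 163 162 163 159 162 161 160 156 163 160 162 162 163 161 160 152 139 129  97  63]
 [  7   6   8  15  17  12  11  10  21  15  12  16  64 134 161 158 163 163 161 158 161 161 157 154 144 129 110  77  51  35  27  
[... 2320 characters left out ...]
73 193 172 128 117 139 203 238 243 233 167  82  71  74  75  81  84  85  83  99 115 121 122 124 126 121 121 119 123 122 121 118]
 [ 93  84  99 137 175 195 170 124 117 128 183 231 216 116  68  70  72  79  73  75  78  88 106 121 124 121 123 122 120 121 118 116 114 118 119]
 [118  95  85 101 140 181 201 183 144 118 118 135 126  73  66  67  75  73  72  76  78  93 110 117 116 121 118 117 117 118 119 119 123 121 120]
 [140 126 100  87 104 144 186 200 185 147 121 114 110  85  74  70  76  74  74  80  91 109 114 118 118 119 122 119 123 124 123 121 120 121 123]
 [151 145 129  95  89 107 137 147 123 120 117 120 114 108 104 101  94  92 119 160 163 138 123 122 121 122 124 123 124 123 121 120 120 115 119]]
```

Run:
```python
from h import *
st(1);Rt=toolR(np.radians(183),0,-1);rows([.706,-.0216,.30],Rt,14);print(get_state()["qpos"].round(2))
```

```text
t 22.0 pos [ 0.5418 -0.2642  0.3191] sd [0. 0. 0.] F [ 0.   0.8 -0.3] zyaw -14.84 tilt -0.1
22.0 [ 0.5418 -0.2642  0.3191] deg/row 7.7 mm/row 21.0
[[[-0.165, 0.012, 0.057], [-0.0, -0.0214, 0.0]], [[-0.155, 0.012, 0.079], [-0.0, -0.0214, 0.0]], [[-0.143, 0.012, 0.099], [-0.0, -0.0214, 0.0]], [[-0.129, 0.012, 0.117], [-0.0, -0.0214, 0.0]], [[-0.112, 0.012, 0.134], [-0.0, -0.0214, 0.0]], [[-0.093, 0.012, 0.148], [-0.0, -0.0214, 0.0]], [[-0.072, 0.012, 0.159], [-0.0, -0.0214, 0.0]], [[-0.05, 0.012, 0.167], [-0.0, -0.0214, 0.0]], [[-0.028, 0.012, 0.172], [-0.0, -0.0214, 0.0]], [[-0.004, 0.012, 0.174], [-0.0, -0.0214, 0.0]], [[0.019, 0.011, 0.173], [-0.0, -0.0214, 0.0]], [[0.042, 0.011, 0.169], [-0.0, -0.0214, 0.0]], [[0.064, 0.011, 0.162], [-0.0, -0.0214, 0.0]], [[0.086, 0.011, 0.152], [-0.0, -0.0214, 0.0]]]
[-0.62  0.08  1.68  0.    1.38 -0.36]
```

Call:
{"op": "send_rows", "data": {
  "plan": [
    [[-0.165, 0.012, 0.057], [0, -0.0214, 0]],
    [[-0.155, 0.012, 0.079], [0, -0.0214, 0]],
    [[-0.143, 0.012, 0.099], [0, -0.0214, 0]],
    [[-0.129, 0.012, 0.117], [0, -0.0214, 0]],
    [[-0.112, 0.012, 0.134], [0, -0.0214, 0]],
    [[-0.093, 0.012, 0.148], [0, -0.0214, 0]],
    [[-0.072, 0.012, 0.159], [0, -0.0214, 0]],
    [[-0.05, 0.012, 0.167], [0, -0.0214, 0]],
    [[-0.028, 0.012, 0.172], [0, -0.0214, 0]],
    [[-0.004, 0.012, 0.174], [0, -0.0214, 0]],
    [[0.019, 0.011, 0.173], [0, -0.0214, 0]],
    [[0.042, 0.011, 0.169], [0, -0.0214, 0]]
  ]
}}

```text
time: 23.2
eef_pos: [0.6831, -0.0548, 0.3024]
tcp_rot: [-0.703, 0.073, -0.074, 0.703]
contact_force: [-0.1, -0.8, -0.2]
opening: 1.005
```

Call:
{"op": "send_rows", "data": {
  "plan": [
    [[0.064, 0.011, 0.162], [0, -0.0214, 0]],
    [[0.086, 0.011, 0.152], [0, -0.0214, 0]],
    [[0, 0, 0], [0, 0, 0]],
    [[0, 0, 0], [0, 0, 0]]
  ]
}}

```text
time: 23.6
eef_pos: [0.7059, -0.0214, 0.2997]
tcp_rot: [0.707, 0.019, -0.018, -0.707]
contact_force: [-0.5, -0.5, -0.4]
opening: 1.0
```

Run:
```python
from h import *
st();Rt=toolR(np.radians(183),0,-1);rows([.706,-.0216,.224],Rt,3);print(get_state()["opening"])
```

```text
t 23.8 pos [ 0.7057 -0.0228  0.3003] sd [0.     0.0004 0.0002] F [ 0.1 -0.2 -0.2] zyaw 92.87 tilt 0.1
23.8 [ 0.7057 -0.0233  0.3005] deg/row 0.06 mm/row 25.5
[[[0.001, 0.213, 0.005], [0.0, -0.0001, 0.0001]], [[0.001, 0.213, 0.005], [0.0, -0.0001, 0.0001]], [[0.001, 0.213, 0.005], [0.0, -0.0001, 0.0001]]]
0.9970978702843112
```

Call:
{"op": "send_rows", "data": {
  "plan": [
    [[0, 0.21, 0], [0, 0, 0]],
    [[0, 0.21, 0], [0, 0, 0]],
    [[0, 0.21, 0], [0, 0, 0]],
    [[0, 0, 0], [0, 0, 0]]
  ]
}}

```text
time: 24.2
eef_pos: [0.7035, -0.0231, 0.2196]
tcp_rot: [-0.706, -0.015, 0.02, 0.707]
contact_force: [-0.8, 0.2, -1.0]
opening: 1.001
```

Call:
{"op": "send_rows", "data": {
  "plan": [
    [[0, 0, 0], [0, 0, 0]],
    [[0, 0, 0], [0, 0, 0]],
    [[0, 0, 0], [0, 0, 0]],
    [[0, 0, 0], [0, 0, 0]],
    [[0, 0, 0], [0, 0, 0]],
    [[0, 0, 0], [0, 0, 0]]
  ],
  "gripper": 1,
  "grip_force": 60
}}

```text
time: 24.8
eef_pos: [0.7067, -0.0229, 0.2265]
tcp_rot: [0.707, 0.02, -0.017, -0.707]
contact_force: [-0.7, -0.4, 3.7]
opening: 0.26
```

Run:
```python
from h import *
p=st();print("opening",get_state()["opening"])
d=p[:2]-[.641,-.025];print(np.linalg.norm(d),np.degrees(np.arctan2(d[1],d[0])))
```

```text
t 25.0 pos [ 0.7067 -0.0229  0.2265] sd [0. 0. 0.] F [-0.6 -0.1  5.8] zyaw 92.96 tilt 0.3
opening 0.2635810220421516
0.06577983412125732 1.8157708752873094
```

Call:
{"op": "send_rows", "data": {
  "plan": [
    [[-0.005, 0.005, -0.066], [0, 0.0194, 0]],
    [[-0.005, 0.005, -0.066], [0, 0.0194, 0]],
    [[-0.005, 0.005, -0.066], [0, 0.0194, 0]],
    [[-0.005, 0.005, -0.066], [0, 0.0194, 0]],
    [[-0.005, 0.005, -0.066], [0, 0.0194, 0]],
    [[-0.004, 0.005, -0.066], [0, 0.0194, 0]],
    [[-0.004, 0.005, -0.066], [0, 0.0194, 0]],
    [[-0.004, 0.005, -0.066], [0, 0.0194, 0]],
    [[-0.004, 0.005, -0.066], [0, 0.0194, 0]],
    [[-0.004, 0.005, -0.066], [0, 0.0194, 0]],
    [[-0.004, 0.005, -0.066], [0, 0.0194, 0]],
    [[0, 0, 0], [0, 0, 0]]
  ]
}}

```text
time: 26.2
eef_pos: [0.6872, -0.0793, 0.2262]
tcp_rot: [-0.543, 0.397, -0.452, 0.586]
contact_force: [2.9, -2.7, 2.8]
opening: 0.163
```

Run:
```python
from h import *
p=st();print("opening",get_state()["opening"])
d=p[:2]-[.641,-.025];print(np.linalg.norm(d),np.degrees(np.arctan2(d[1],d[0])))
```

```text
t 26.4 pos [ 0.6626 -0.0855  0.2191] sd [0.0044 0.0015 0.0021] F [-1.1 -0.1 -0.2] zyaw 16.24 tilt -0.0
opening 0.0003411849741391034
0.06425321166971568 -70.36110979314039
```

The gripper is shut with nothing in it, so the grip slipped again. I'll lift off and find the knob.

Call:
{"op": "send_rows", "data": {
  "plan": [
    [[0, -0.28, 0], [0, 0, 0]],
    [[0, -0.28, 0], [0, 0, 0]],
    [[0, -0.28, 0], [0, 0, 0]],
    [[0.2, 0, -0.28], [0, 0, 0]],
    [[0.2, 0, -0.28], [0, 0, 0]],
    [[0.2, 0, -0.28], [0, 0, 0]],
    [[0.2, 0, -0.28], [0, 0, 0]],
    [[0.2, 0, -0.28], [0, 0, 0]],
    [[0, 0, 0], [0, 0, 0]]
  ],
  "gripper": 0
}}

```text
time: 27.3
eef_pos: [0.5265, -0.2543, 0.3174]
tcp_rot: [0.564, -0.427, 0.427, -0.563]
contact_force: [0.4, 0.8, -0.1]
opening: 1.0
```

```bash
cat >> h.py <<'E'
def knob(tag):
    out={}
    for n,(x0,y0,x1,y1) in(("scene",(325,205,395,255)),("top",(283,128,338,185))):
        im=read_camera(n)["img"];cv2.imwrite(f"pics/{n}_{tag}.png",im);c=im[y0:y1,x0:x1].astype(int)
        m=((c[...,2]-c[...,0]>25)&(c[...,2]<135)&(c[...,2]-c[...,1]>8)).astype(np.uint8)
        k,l,S,ce=cv2.connectedComponentsWithStats(m)
        for i in range(1,k):
            if S[i,4]>6: print(n,(S[i]+[x0,y0,0,0,0]).tolist(),ce[i].round(1)+[x0,y0])
def pred(angs):
    for ang in angs:
        a=np.radians(ang);b=.245-.03*((-106-ang)%360)/360;P=lambda r,z:[.641+r*np.cos(a),-.025+r*np.sin(a),z]
        print(ang,"scene bot/top",proj("scene",P(.065,b-.031)).round(1),proj("scene",P(.065,b+.025)).round(1),"top",proj("top",P(.065,b+.025)).round(1),"cw",proj("scene",P(-.06,b-.035)).round(1),proj("top",P(-.06,b-.035)).round(1))
E
python3 - <<'E'
from h import *
st(1);knob("k2");pred(range(-110,30,10))
E
```

```text
t 27.35 pos [ 0.5278 -0.2526  0.3175] sd [0. 0. 0.] F [ 0.8 -1.   0.3] zyaw 15.8 tilt -0.1
scene [373, 228, 11, 14, 90] [377.7 234.6]
top [330, 130, 8, 23, 162] [333.7 141.4]
top [297, 132, 7, 8, 15] [299.2 136.7]
top [283, 148, 8, 1, 8] [286.5 148. ]
top [301, 173, 5, 4, 9] [303.1 174.2]
top [291, 183, 11, 1, 11] [296. 183.]
top [303, 184, 12, 1, 12] [308.5 184. ]
-110 scene bot/top [336.7 219.1] [337.5 207.9] top [330.9 162.1] cw [381.7 217.6] [289.3 150.6]
-100 scene bot/top [337. 228.] [337.8 217.4] top [331.8 159.8] cw [379.5 219.9] [289.1 155.8]
-90 scene bot/top [338.4 231.2] [339.3 220.7] top [332.2 155.8] cw [378.1 216.8] [288.7 159.4]
-80 scene bot/top [340.5 234.2] [341.4 223.7] top [331.8 151.7] cw [376.1 213.9] [289.  162.9]
-70 scene bot/top [343.2 236.9] [344.2 226.5] top [330.7 147.7] cw [373.7 211.4] [290.  166.3]
-60 scene bot/top [346.4 239.2] [347.6 228.8] top [329. 144.] cw [370.8 209.2] [291.5 169.5]
-50 scene bot/top [350.  240.9] [351.4 230.6] top [326.6 140.7] cw [367.6 207.4] [293.5 172.4]
-40 scene bot/top [354.  242.1] [355.5 231.9] top [323.8 137.8] cw [364.2 206.1] [296.1 174.9]
-30 scene bot/top [358.1 242.7] [359.9 232.5] top [320.4 135.4] cw [360.7 205.4] [299.  176.9]
-20 scene bot/top [362.4 242.7] [364.3 232.4] top [316.7 133.7] cw [357.1 205.1] [302.3 178.4]
-10 scene bot/top [366.5 242. ] [368.6 231.7] top [312.7 132.6] cw [353.5 205.4] [305.8 179.3]
0 scene bot/top [370.4 240.7] [372.7 230.4] top [308.7 132.2] cw [350.2 206.2] [309.4 179.5]
10 scene bot/top [373.9 238.8] [376.4 228.4] top [304.6 132.5] cw [347.1 207.5] [313.  179.2]
20 scene bot/top [377.  236.4] [379.6 225.9] top [300.6 133.5] cw [344.3 209.2] [316.5 178.2]
```

The pose check shows the knob now at about +18°; before that it was at about +3°. So the crank had hit its stop near 0°, meaning it didn't start fully up. That also explains the jaw brushing the handle. I'll regrip lower and push gently up to the stop.

Run:
```python
from h import *
st(1);Rt=toolR(np.radians(185),0,-1);rows([.703,-.005,.30],Rt,12)
```

```text
t 27.5 pos [ 0.5301 -0.2502  0.3179] sd [0. 0. 0.] F [-0.2 -0.3 -0.4] zyaw 16.11 tilt -0.0
27.5 [ 0.5301 -0.2502  0.3179] deg/row 6.57 mm/row 25.0
[[[-0.13, 0.013, 0.163], [-0.0, -0.0183, 0.0]], [[-0.111, 0.013, 0.176], [-0.0, -0.0183, 0.0]], [[-0.09, 0.013, 0.188], [-0.0, -0.0183, 0.0]], [[-0.068, 0.013, 0.197], [-0.0, -0.0183, 0.0]], [[-0.045, 0.013, 0.203], [-0.0, -0.0183, 0.0]], [[-0.021, 0.013, 0.207], [-0.0, -0.0183, 0.0]], [[0.003, 0.013, 0.208], [-0.0, -0.0183, 0.0]], [[0.027, 0.013, 0.207], [-0.0, -0.0183, 0.0]], [[0.05, 0.013, 0.202], [-0.0, -0.0183, 0.0]], [[0.073, 0.013, 0.195], [-0.0, -0.0183, 0.0]], [[0.095, 0.013, 0.186], [-0.0, -0.0183, 0.0]], [[0.115, 0.012, 0.173], [-0.0, -0.0183, 0.0]]]
```

Call:
{"op": "send_rows", "data": {
  "plan": [
    [[-0.13, 0.013, 0.163], [0, -0.0183, 0]],
    [[-0.111, 0.013, 0.176], [0, -0.0183, 0]],
    [[-0.09, 0.013, 0.188], [0, -0.0183, 0]],
    [[-0.068, 0.013, 0.197], [0, -0.0183, 0]],
    [[-0.045, 0.013, 0.203], [0, -0.0183, 0]],
    [[-0.021, 0.013, 0.207], [0, -0.0183, 0]],
    [[0.003, 0.013, 0.208], [0, -0.0183, 0]],
    [[0.027, 0.013, 0.207], [0, -0.0183, 0]],
    [[0.05, 0.013, 0.202], [0, -0.0183, 0]],
    [[0.073, 0.013, 0.195], [0, -0.0183, 0]],
    [[0.095, 0.013, 0.186], [0, -0.0183, 0]],
    [[0.115, 0.012, 0.173], [0, -0.0183, 0]]
  ]
}}

```text
time: 28.7
eef_pos: [0.7034, -0.0024, 0.2996]
tcp_rot: [-0.706, -0.035, 0.034, 0.706]
contact_force: [0.1, -0.0, 0.8]
opening: 1.002
```

Call:
{"op": "send_rows", "data": {
  "plan": [
    [[0, 0, 0], [0, 0, 0]],
    [[0, 0.24, 0], [0, 0, 0]],
    [[0, 0.24, 0], [0, 0, 0]],
    [[0, 0.23, 0], [0, 0, 0]],
    [[0, 0, 0], [0, 0, 0]],
    [[0, 0, 0], [0, 0, 0]]
  ]
}}

```text
time: 29.3
eef_pos: [0.7028, -0.0048, 0.2149]
tcp_rot: [-0.706, -0.032, 0.032, 0.706]
contact_force: [0.2, 0.4, 0.7]
opening: 1.003
```

Run:
```python
from h import *
st()
```

```text
t 29.5 pos [ 0.704  -0.0052  0.2176] sd [0.0002 0.0001 0.0005] F [-0.1 -0.4  0.4] zyaw 95.18 tilt 0.4
```

Call:
{"op": "send_rows", "data": {
  "plan": [
    [[0, 0.02, 0], [0, 0, 0]],
    [[0, 0, 0], [0, 0, 0]],
    [[0, 0, 0], [0, 0, 0]],
    [[0, 0, 0], [0, 0, 0]],
    [[0, 0, 0], [0, 0, 0]],
    [[0, 0, 0], [0, 0, 0]],
    [[0, 0, 0], [0, 0, 0]]
  ],
  "gripper": 1,
  "grip_force": 60
}}

```text
time: 30.2
eef_pos: [0.7031, -0.005, 0.213]
tcp_rot: [-0.706, -0.033, 0.031, 0.706]
contact_force: [0.4, 1.5, 1.2]
opening: 0.265
```

Run:
```python
from h import *
p=st();print("opening",get_state()["opening"])
d=p[:2]-[.641,-.025];a=np.degrees(np.arctan2(d[1],d[0]));print(np.linalg.norm(d),a)
circ([.641,-.025],0,a,4,8,R.from_quat(get_state()["tcp_rot"]))
```

```text
t 30.4 pos [ 0.7031 -0.0051  0.213 ] sd [0. 0. 0.] F [-0.4  0.7  1.9] zyaw 95.19 tilt 0.1
opening 0.26868803810403796
0.06521835715314836 17.811927312949337
[[[0.007, 0.003, -0.037], [0, 0, 0]], [[0.004, 0.003, -0.038], [0, 0, 0]], [[0.002, 0.003, -0.038], [0, 0, 0]], [[-0.001, 0.003, -0.038], [0, 0, 0]], [[-0.004, 0.003, -0.038], [0, 0, 0]], [[-0.006, 0.003, -0.037], [0, 0, 0]], [[-0.009, 0.003, -0.037], [0, 0, 0]], [[-0.011, 0.003, -0.036], [0, 0, 0]]]
```

Gripped, with the knob at 17.8°. I'll turn in 4° steps and watch the force.

Call:
{"op": "send_rows", "data": {
  "plan": [
    [[0.007, 0.003, -0.037], [0, 0, 0]],
    [[0.004, 0.003, -0.038], [0, 0, 0]],
    [[0.002, 0.003, -0.038], [0, 0, 0]],
    [[0, 0, 0], [0, 0, 0]],
    [[0, 0, 0], [0, 0, 0]]
  ]
}}

```text
time: 30.9
eef_pos: [0.7063, -0.0196, 0.2119]
tcp_rot: [0.707, 0.033, -0.031, -0.706]
contact_force: [2.0, -2.1, 2.9]
opening: 0.264
```

Call:
{"op": "send_rows", "data": {
  "plan": [
    [[-0.001, 0.003, -0.038], [0, 0, 0]],
    [[0, 0, 0], [0, 0, 0]],
    [[0, 0, 0], [0, 0, 0]]
  ]
}}

```text
time: 31.2
eef_pos: [0.7065, -0.0236, 0.2116]
tcp_rot: [0.707, 0.033, -0.031, -0.706]
contact_force: [2.0, -0.6, 3.0]
opening: 0.27
```

Run:
```python
from h import *
p=st();print("opening",get_state()["opening"])
d=p[:2]-[.641,-.025];a=np.degrees(np.arctan2(d[1],d[0]));print(np.linalg.norm(d),a)
```

```text
t 31.4 pos [ 0.7065 -0.0235  0.2116] sd [0. 0. 0.] F [ 2.6 -1.3  2.6] zyaw 95.19 tilt 0.2
opening 0.2643088449194285
0.0655067452887267 1.2922297659200987
```

Call:
{"op": "send_rows", "data": {
  "plan": [
    [[-0.004, 0.003, -0.038], [0, 0, 0]],
    [[0, 0, 0], [0, 0, 0]],
    [[0, 0, 0], [0, 0, 0]]
  ]
}}

```text
time: 31.7
eef_pos: [0.7065, -0.0278, 0.2113]
tcp_rot: [0.707, 0.033, -0.031, -0.706]
contact_force: [3.0, 0.8, 3.9]
opening: 0.268
```

Call:
{"op": "send_rows", "data": {
  "plan": [
    [[-0.006, 0.003, -0.037], [0, 0, 0]],
    [[0, 0, 0], [0, 0, 0]],
    [[0, 0, 0], [0, 0, 0]]
  ]
}}

```text
time: 32.0
eef_pos: [0.7062, -0.0322, 0.211]
tcp_rot: [0.706, 0.033, -0.031, -0.706]
contact_force: [3.9, 0.9, 3.7]
opening: 0.269
```

Call:
{"op": "send_rows", "data": {
  "plan": [
    [[-0.009, 0.003, -0.037], [0, 0, 0]],
    [[0, 0, 0], [0, 0, 0]],
    [[0, 0, 0], [0, 0, 0]]
  ]
}}

```text
time: 32.3
eef_pos: [0.7059, -0.0346, 0.2109]
tcp_rot: [-0.705, -0.034, 0.03, 0.708]
contact_force: [6.0, 6.7, 4.9]
opening: 0.263
```

Resistance begins at about −8°, so the jaw is on the mould. I'll push on to roughly 12 N.

Call:
{"op": "send_rows", "data": {
  "plan": [
    [[0.008, 0, -0.012], [0, 0, 0]],
    [[0, 0, 0], [0, 0, 0]],
    [[0, 0, 0], [0, 0, 0]]
  ]
}}

```text
time: 32.6
eef_pos: [0.7061, -0.0347, 0.2109]
tcp_rot: [-0.704, -0.033, 0.031, 0.708]
contact_force: [2.6, 7.8, 5.9]
opening: 0.259
```

Run:
```python
from h import *
p=st();print("opening",get_state()["opening"])
d=p[:2]-[.641,-.025];a=np.degrees(np.arctan2(d[1],d[0]));print(np.linalg.norm(d),a)
```

```text
t 32.8 pos [ 0.706  -0.0347  0.2109] sd [0. 0. 0.] F [2.1 8.5 6. ] zyaw 95.24 tilt 0.1
opening 0.26810015074173754
0.06576478037091929 -8.513582972624107
```

Call:
{"op": "send_rows", "data": {
  "plan": [
    [[0, 0, -0.015], [0, 0, 0]],
    [[0, 0, 0], [0, 0, 0]],
    [[0, 0, 0], [0, 0, 0]]
  ]
}}

```text
time: 33.1
eef_pos: [0.706, -0.0354, 0.2109]
tcp_rot: [-0.704, -0.033, 0.032, 0.709]
contact_force: [1.5, 10.6, 6.0]
opening: 0.268
```

Call:
{"op": "send_rows", "data": {
  "plan": [
    [[0, 0, -0.012], [0, 0, 0]],
    [[0, 0, 0], [0, 0, 0]],
    [[0, 0, 0], [0, 0, 0]]
  ]
}}

```text
time: 33.4
eef_pos: [0.7059, -0.0359, 0.2108]
tcp_rot: [-0.703, -0.033, 0.032, 0.71]
contact_force: [1.9, 12.7, 5.9]
opening: 0.267
```

Run:
```python
from h import *
p=st();print("opening",get_state()["opening"])
d=p[:2]-[.641,-.025];a=np.degrees(np.arctan2(d[1],d[0]));print(np.linalg.norm(d),a)
```

```text
t 33.6 pos [ 0.706  -0.0359  0.2108] sd [0. 0. 0.] F [ 1.3 13.   6.7] zyaw 95.26 tilt 0.1
opening 0.2697745867060447
0.06587171058926745 -9.561111119326316
```

Call:
{"op": "send_rows", "data": {
  "plan": [
    [[0, 0, 0], [0, 0, 0]],
    [[0, 0, 0], [0, 0, 0]],
    [[0, 0, 0], [0, 0, 0]],
    [[0, 0, 0], [0, 0, 0]],
    [[0, 0, 0], [0, 0, 0]]
  ],
  "gripper": 0
}}

```text
time: 34.1
eef_pos: [0.7059, -0.0419, 0.2094]
tcp_rot: [0.706, 0.032, -0.032, -0.706]
contact_force: [-0.7, -0.2, 0.2]
opening: 1.0
```

Call:
{"op": "send_rows", "data": {
  "plan": [
    [[0, -0.15, 0], [0, 0, 0]],
    [[0, -0.28, 0], [0, 0, 0]],
    [[0, -0.28, 0], [0, 0, 0]],
    [[0, -0.2, 0], [0, 0, 0]],
    [[0, 0, -0.3], [0, 0, 0]],
    [[-0.2, 0, -0.3], [0, 0, 0]],
    [[-0.3, 0, -0.28], [0, 0, 0]],
    [[-0.3, 0, -0.28], [0, 0, 0]],
    [[-0.3, 0, -0.28], [0, 0, 0]],
    [[-0.3, 0, -0.28], [0, 0, 0]],
    [[0, 0, 0], [0, 0, 0]],
    [[0, 0, 0], [0, 0, 0]]
  ]
}}

```text
time: 35.3
eef_pos: [0.557, -0.2632, 0.3209]
tcp_rot: [0.707, 0.033, -0.03, -0.706]
contact_force: [0.7, 0.3, 0.1]
opening: 0.999
```

Run:
```python
from h import *
st(2);knob("k3");pred([-20,-10,0])
t=cv2.imread("pics/top_k3.png");s=cv2.imread("pics/scene_k3.png");ref=cv2.imread("pics/top0.png");refs=cv2.imread("pics/scene0.png")
def rod(im,x0,y0,x1,y1):
    h=cv2.cvtColor(im[y0:y1,x0:x1],cv2.COLOR_BGR2HSV);v,u=np.nonzero((h[...,1]<90)&(h[...,2]>90));return u+x0,v+y0
for n,im in(("ref",ref),("now",t)):
    u,v=rod(im,350,212,400,240);k=np.polyfit(u,v,1);print(n,len(u),u.min(),u.max(),np.polyval(k,385).round(2))
for n,im in(("refS",refs),("nowS",s)):
    u,v=rod(im,245,190,300,235);print(n,len(u),u.min(),u.max(),v.min(),v.max())
h=cv2.cvtColor(t,cv2.COLOR_BGR2HSV)[165:185,290:325];m=(h[...,0]>15)&(h[...,0]<35)&(h[...,1]>140)&(h[...,2]>110)
v,u=np.nonzero(m);u=u+290;print("studs",u[u<310].mean(),u[u>310].mean(),v.mean()+165)
# bystander change
for n,(x,y) in dict(tin=(382,141),jar=(424,148),tongs=(457,195),funnel=(206,219),paddle=(190,258)).items():
    a,b=[i[y-20:y+20,x-25:x+25].astype(int) for i in(ref,t)];print(n,np.abs(a-b).mean().round(1))
```

```text
t 35.4 pos [ 0.5579 -0.262   0.3204] sd [0.0002 0.0003 0.0002] F [-0.   0.7 -0.5] zyaw 95.22 tilt 0.2
scene [365, 234, 10, 13, 91] [369.  239.6]
top [330, 130, 8, 23, 162] [333.7 141.4]
top [309, 136, 5, 3, 9] [310.8 137.2]
top [283, 148, 8, 1, 8] [286.5 148. ]
top [315, 174, 5, 3, 9] [316.6 174.9]
top [291, 183, 11, 1, 11] [296. 183.]
top [303, 184, 12, 1, 12] [308.5 184. ]
-20 scene bot/top [362.4 242.7] [364.3 232.4] top [316.7 133.7] cw [357.1 205.1] [302.3 178.4]
-10 scene bot/top [366.5 242. ] [368.6 231.7] top [312.7 132.6] cw [353.5 205.4] [305.8 179.3]
0 scene bot/top [370.4 240.7] [372.7 230.4] top [308.7 132.2] cw [350.2 206.2] [309.4 179.5]
ref 97 366 399 226.87
now 940 350 392 222.94
refS 82 252 280 212 226
nowS 111 246 284 190 226
studs 302.5 316.7142857142857 174.8181818181818
tin 9.3
jar 13.4
tongs 35.6
funnel 4.0
paddle 3.8
```

```bash
python3 -c "
from plant import *
print(sign_off(),get_state()['time'])"
```

```text
the job is handed in; nothing more can be done
the job is handed in; nothing more can be done
```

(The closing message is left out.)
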